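# Blank off a dust-duct branch and lock its collar

### The job

Blank off the open branch of the dust duct: take the small blanking cap off its hook, seat it fully home and flat in the mouth of the branch with its ears in the slots, then turn the lock collar all the way round to its locked mark so that the cap is held. The collar has been left part-turned, so bring it back to its open mark first or the ears will not pass. Leave the larger cap and the sleeve hanging, and everything else on the bench where it is.

Things in the scene. Friction and masses are not known exactly. Their poses are not given: they have to be found in the camera images.
- branch: Small open branch of the steel dust duct, fixed, leaning 35 deg from vertical. Origin: centre of its rim, about 185 mm above the bench, the face on which the cap's disc lands. z: along the branch, out of the mouth (up and towards the duct's near end); y: level, across the duct; x: up and along the duct. Bore 36 mm, pipe 44 mm, rim 56 mm. A larger, closed branch stands 180 mm farther along.
- slot (a point): One of two slots in the branch's rim that take the cap's ears, here the one at branch +y (24 mm off the axis); the other is across from it at -y. Each is 16 mm wide between cheeks 5 mm high, so a seated cap cannot turn.
- open_mark (a point): Open mark, a pair of thin raised ribs on the outside of the branch below the collar, 34 mm from the axis, at 0.975 rad from branch x towards +y, z -26 to -38 mm in the branch frame. Fixed. Axes as the branch.
- locked_mark (a point): Locked mark, one broad raised block 14 mm wide on the outside of the branch below the collar, 34 mm from the axis, at 0.975 rad from branch x towards -y, z -26 to -38 mm. Fixed. Axes as the branch.
- collar (a joint): Lock collar, captive on the branch, turning about its z axis. 0 = open (lug at open mark, against a stop); grows as it turns clockwise seen looking into the mouth (negative about branch z); 1.95 rad = locked (lug at locked mark, against a stop). Stiff: about 0.5 N m, so grip firmly; it stays where left. Starts part-turned. Ears pass only below about 0.15; from 0.7 the lip holds them.
- collar_grip (a point): On the branch axis at mid-height of the collar (2 mm below the rim); axes turn with the collar and equal the branch's at 0. The collar is a black ribbed ring 63 mm across, z -14 to +10 mm in the branch frame. Grip it across its diameter, at right angles to the lug, tool along the branch axis; a seated cap's arch (top 42 mm above the rim) then stands between the fingers.
- lip_gap (a point): Middle of one of the two gaps in the collar's inner lip, at collar +y; the other is across from it. Each gap is about 20 mm wide; the lip has a 46 mm inner diameter and spans z 7 to 10 mm in the branch frame, above the ears. With the collar at 0 the gaps stand over the slots.
- lug (a point): Outer end of the collar's one thumb lug, 47 mm from the branch axis, at z -10 mm in the branch frame; moves with the collar. The lug is 12 mm wide, sticks out 16 mm beyond the ring and spans z -21 to +1 mm.
- cap: Small grey blanking cap, about 80 g, hanging on one of three hooks. Origin: centre of its disc's underside; z: its axis, up when hanging, handle on top. Disc 41 mm across, 5 mm thick; ears 12 mm wide at +y and -y, 52 mm over both; under it a plug 32 mm in diameter, 16 mm long, end bevelled. Seated: origin on the branch's origin, z along its z, y along its y (either way round).
- cap_handle (a point): On the cap's axis, 29 mm above its origin, at the arch handle; axes as the cap. The arch lies in the y-z plane: two straight legs, 40 mm over their outsides (grip along y), 12 mm thick along x, from 5 to 37 mm above the origin; top at 42 mm. Opening 26 mm wide, its peaked underside 34 mm above the origin.
- rack: Hook rack, fixed: a wooden batten 320 mm long, 44 mm high, on two posts and a foot, 220 mm high in all. Origin: on the bench under the middle of the batten's front face; x points into the batten, y along it. Three steel hooks stick out of its front (-x) at y -110, 0, +110 mm, rod centres 200 mm above the bench; each carries one thing, hung 52 mm in front of the batten.
- hook_mid (a point): On the middle hook's rod, 52 mm in front of the batten; axes as the rack. Rods are 8 mm thick, 78 mm long; the tip turns up 8 mm above the rod's top. To take the small cap off, lift it 10 to 18 mm (at 20 mm its disc meets the rod), then draw it out along -x of the rack by 60 mm or more.
- big_cap: The larger grey cap of the same shape (disc 62 mm across, 74 mm over the ears), hanging on another hook; leave it. Origin: centre of its disc's underside.
- sleeve: Short black hose sleeve, a ring 64 mm across, bore 54 mm, 30 mm wide, hanging on the third hook; leave it. Origin: its centre.
- offcut: Softwood offcut 110 x 44 x 27 mm lying on the bench; leave it. Origin: centre of its underside.
- tape: Black tape measure 62 x 34 x 62 mm standing on the bench; leave it. Origin: centre of its underside.
- square: Try square, dark wooden stock 110 mm and steel blade 170 mm, lying on the bench; leave it. Origin: middle of the stock's underside.
Things that resemble listed ones, but are neither listed nor needed, are in the scene too. Leave any orange or purple look-alike of the cap alone.

How it is judged (in metres and radians):
On the way, in this order (a step that is already met when the one before it is completed fails the run):
1. the small cap has been taken off its hook (distance of cap from where it was at the start of the episode above 0.06 m and contact force between cap and rack below 0.1 N), for 0.2 s.
2. the small cap is seated home in the branch, the collar still open (distance between cap and branch below 0.005 m and angle between the z axis of cap and the z axis of branch, either way round below 0.1 rad and angle between cap's own z axis and vertical below 1.2 rad and value of joint collar below 0.3 rad), for 0.2 s.
At the end, for the whole second after the job is handed in: Small cap seated in the branch (origin within 5 mm of the rim's centre, axis within 0.1 rad, handle outwards), collar at its locked mark (1.89 rad or more), both at rest; larger cap and sleeve within 40 mm, and the things on the bench within 30 mm, of where they were (distance between cap and branch below 0.005 m and angle between the z axis of cap and the z axis of branch, either way round below 0.1 rad and angle between cap's own z axis and vertical below 1.2 rad and value of joint collar above 1.89 rad and linear speed of cap below 0.02 m/s and velocity of joint collar below 0.05 rad/s and distance of each of big_cap, sleeve from where it was at the start of the episode below 0.04 m and distance of each of offcut, tape, square from where it was at the start of the episode below 0.03 m); the robot touches nothing.
It fails at once if the larger cap or the sleeve is knocked off its hook or shifted by more than 60 mm (distance of any of big_cap, sleeve from where it was at the start of the episode above 0.06 m).
It fails at once if a thing on the bench is pushed more than 50 mm (distance of any of offcut, tape, square from where it was at the start of the episode above 0.05 m).
It also fails if it takes over 67 s, if anything falls off the work surface, if the arm or the gripper's body presses on something with over 40 N, if the wrist force passes 120 N, or if a joint passes its speed limit or range.

### The arm

A 6-joint arm with a two-finger parallel gripper is mounted at the origin on the work surface. World frame = base frame: x ahead of the robot, y to its left, z up, the work surface at z = 0. Lengths are in m, angles in degrees, forces in N, time in s.
With the tool pointing down it reaches from about 0.35 to 0.875 m from the base axis. Payload 4.2 kg.
Tool frame: the origin (TCP) lies on the front face of the gripper's body, between the roots of the fingers; the fingertips stand 70 mm ahead of it and the grasp point (between the pads) lies 51 mm ahead of it; x points along the fingers, y is the direction in which the jaws open and shut, and the axes are right-handed (so a half turn about x gives the same grasp; the last joint's range is limited). The gripper opens to 87 mm and grips with 3 to 60 N. Pads are 19 mm wide; open, the fingers measure 117 mm over their backs; the gripper's body (75 mm by 190 mm) begins 51 mm behind the grasp point.
Start: joints at [79.103, 22.042, 0.453, 0, -68.411, -14.817], TCP at [0.271, 0.563, 0.292] pointing down, gripper open.
Joint ranges: [-179.83, 179.83], [-69.29, 118.12], [-61.27, 80.66], [-181.25, 117.63], [-171.15, -9.14], [-177.46, 177.46]. Speed limits (degrees/s): [159.86, 159.86, 180, 180, 180, 180].

### API

Orientations are given as a 3x3 rotation matrix whose columns are the frame's x, y, z axes.
In Python, from station import r, viewer, spotter gives the robot as it stands.
- The arm moves only by the tool move_arm, never from a script. Its argument "series" is a list that holds one entry, the list of rows, each a list of 7 numbers: the turn, a rotation vector about the world's x, y, z scaled (see below), then the shift along the world's x, y, z scaled (see below), then the opening, from 0 (shut) to 1 (fully open). A call has 1 to 20 rows; each row shifts and turns the pose as measured when the row begins; what a row does not reach is not made up. The controller multiplies each number of a shift by 60 mm and each number of a turn by 8 degrees. A row lasts 1/8 s, in which the tool goes at most 62.5 mm and 10.7 degrees, less where a joint would pass 70% of its speed; a pose out of reach is approached as far as the arm can. A call with a number of a shift or a turn outside -1 to 1 is refused whole. A call with a gripper value outside its range is refused whole. The fingers move at their own pace and stop on an object; the grip force is fixed at half the most. Time passes only in rows, so rows that do not move let the fingers close. It gives the time, the measured TCP pose, the force and the opening at its end, in the units of the state.
- r.sense(): the state, without advancing time (a new reading comes with each control period).
- viewer.capture(name): name is "side" or "top" or "wrist"; returns (picture, depth): 420x560x3 uint8, red, green, blue; 420x560 float32, m along the optical axis (not along the pixel's ray), 0 where there is no reading.
- viewer.camera_params(name): a dict with "mtx" (3x3 intrinsics, pixels), "pose" (4x4, takes a point from camera to world coordinates). Camera axes: x right, y down, z forward; pixel columns grow to the right and rows downward; lengths in m; the calibration is good to about 2 mm. A picture is of the moment at which its call begins: read the wrist's pose just before it. camera_params takes no time and is no camera call; for the wrist camera it gives the pose at the moment of the call.
- r.finish_job(): hands the job in, once; it reports no verdict.
Trained networks look in the newest picture that a camera, given by its name, has taken for a name from the list of things; names that differ only in an ending like _2 or _b are one class to them, and where a whole thing is asked for, a point or a joint stands for the part that bears it (a point fixed in the world has none). Each returns a list of dicts, best first, with "conf" (0 to 1); they miss things now and then, are a little off and sometimes report something else, mostly with a low value. They report only what shows in the picture. A call takes as long as a camera call. They do not tell look-alikes from the thing itself.
- spotter.find_in(camera, name): "centre" ([column, row] in pixels, amid what is visible of it).
- spotter.trace(camera, name): "mask" (420x560 bool, what is visible of it) and "centre" ([column, row] in pixels, amid what is visible of it).
The state is a dict: "time_s": time; "joints": joint angles; "joint_velocities": joint speeds; "effort": joint torques, N m; "tcp_pos": TCP position; "ee_rot": TCP orientation; "wrist_force": force on the tool from outside, world axes, zero at the start; "moment": the same for the moment, N m; "gripper_width": opening from 0.0 (shut) to 1.0 (fully open).
Only numpy, scipy, OpenCV 4.12 (cv2) and the standard library are available. Lean on these libraries where they do the work, as an engineer would, in place of code of your own. Each camera call takes 0.05 s, during which the arm holds its last target.

## Working session

There is one attempt and no reset: what is moved stays moved. The work goes in short steps, Python scripts to look and compute and a tool call to move; the robot and the scene stay as the last step left them, time stands still between calls to the robot, and variables do not carry over. Pictures are saved under pics/ and viewed, and the job is handed in when it is done.

Besides the shell and the picture viewer there is one more tool, called by a JSON object that holds its "name" and its "arguments". move_arm: Moves the arm, as the interface text tells. Its arguments: {"type":"object","properties":{"series":{"type":"array","items":{"type":"array","items":{"type":"array","items":{"type":"number","minimum":-1,"maximum":1}}}}},"required":["series"]}

```bash
ls; mkdir -p pics; cat > h.py <<'E'
import numpy as np, cv2
from station import r, viewer, spotter
def cap(name,fn=None):
    P=viewer.camera_params(name); im,d=viewer.capture(name)
    if fn: cv2.imwrite('pics/'+fn,im[:,:,::-1])
    np.savez('/tmp/'+name+'.npz',im=im,d=d,K=P['mtx'],T=P['pose'])
    return im,d,np.array(P['mtx']),np.array(P['pose'])
def cloud(d,K,T):
    v,u=np.mgrid[:d.shape[0],:d.shape[1]]
    X=np.stack([(u-K[0,2])/K[0,0]*d,(v-K[1,2])/K[1,1]*d,d],-1)
    return X@T[:3,:3].T+T[:3,3]
def load(name):
    z=np.load('/tmp/'+name+'.npz'); return z['im'],z['d'],z['K'],z['T']
E
python3 - <<'E'
from h import *
s=r.sense(); print(s)
for c in ['side','top','wrist']:
    im,d,K,T=cap(c,c+'0.png'); print(c,K.tolist(),T.round(3).tolist())
    X=cloud(d,K,T)
    for n in ['cap','big_cap','sleeve','branch','lug','hook_mid','collar','offcut','tape','square','open_mark','locked_mark']:
        for o in spotter.find_in(c,n)[:3]:
            u,v=np.round(o['centre']).astype(int); print(c,n,round(o['conf'],2),u,v,X[v,u].round(3))
E
```

```text
pics
{'time_s': 0.0, 'joints': array([ 7.91020877e+01,  2.20920577e+01,  3.79024686e-01, -3.17872815e-02,
       -6.84097032e+01, -1.48168446e+01]), 'joint_velocities': array([ 0.11451169,  0.03960008,  0.07048587,  0.06994473, -0.03274425,
       -0.09884313]), 'effort': array([ 1.14264581e-03, -3.90665531e+01,  1.87403655e+01,  4.21988949e+00,
        1.09871532e-02, -1.86734778e-04]), 'tcp_pos': array([0.27095033, 0.56271159, 0.29113336]), 'ee_rot': array([[-9.11548579e-04, -4.34074562e-01, -9.00876486e-01],
       [-2.00593591e-03, -9.00874254e-01,  4.34075516e-01],
       [-9.99997573e-01,  2.20278141e-03, -4.95351044e-05]]), 'wrist_force': array([-0.83336415,  0.09437362,  0.0196381 ]), 'moment': array([ 0.04051472, -0.00421949,  0.00633365]), 'gripper_width': 0.998087613462448}
side [[525.754372434843, 0.0, 274.2379841540728], [0.0, 525.754372434843, 205.83053845199572], [0.0, 0.0, 1.0]] [[0.996, -0.076, 0.045, 0.429], [-0.086, -0.719, 0.69, -0.948], [-0.02, -0.691, -0.722, 1.156], [0.0, 0.0, 0.0, 1.0]]
side cap 0.74 249 153 [0.437 0.387 0.021]
side cap 0.5 266 210 [0.473 0.11
[... 1395 characters left out ...]
]
top collar 0.95 405 184 [ 0.538 -0.229  0.207]
top collar 0.7 291 244 [ 0.439 -0.004  0.023]
top offcut 0.64 294 241 [ 0.445 -0.011  0.028]
top offcut 0.42 399 186 [ 0.544 -0.228  0.161]
top tape 0.9 200 267 [0.384 0.199 0.065]
top square 0.72 389 268 [ 0.383 -0.231  0.012]
top square 0.55 201 266 [0.386 0.197 0.065]
top open_mark 0.84 404 187 [ 0.543 -0.239  0.159]
top locked_mark 0.77 400 189 [ 0.539 -0.231  0.155]
top locked_mark 0.4 203 267 [0.384 0.193 0.06 ]
wrist [[330.3905207297328, 0.0, 275.66915065332824], [0.0, 330.3905207297328, 215.09544917913263], [0.0, 0.0, 1.0]] [[-0.434, -0.871, -0.23, 0.335], [-0.901, 0.42, 0.111, 0.533], [0.0, 0.255, -0.967, 0.385], [0.0, 0.0, 0.0, 1.0]]
```

View pics/side0.png

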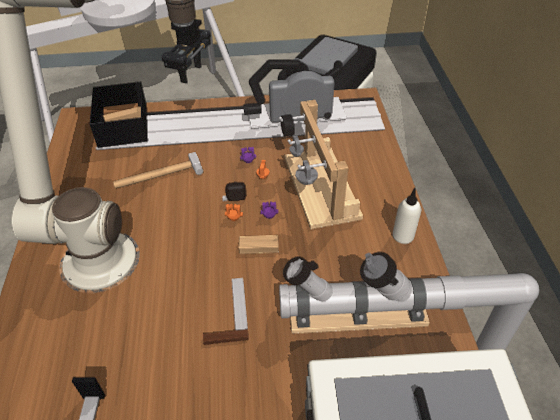

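View pics/top0.png

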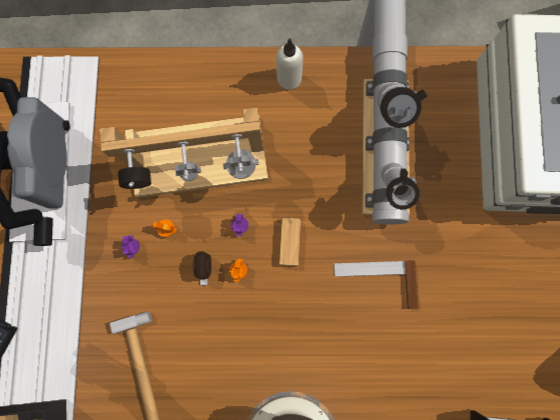

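View pics/wrist0.png

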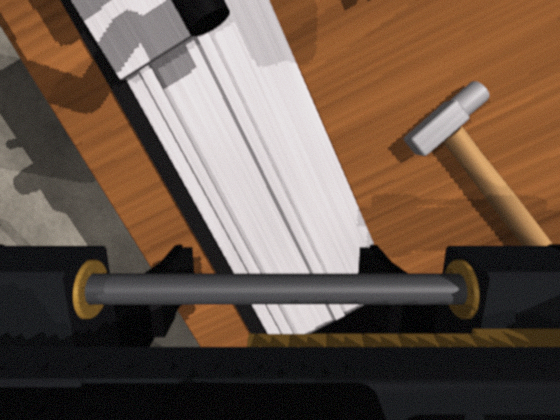

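```bash
python3 - <<'E'
from h import *
im,d,K,T=load('side'); a=cv2.resize(im[90:250,200:380],None,fx=4,fy=4,interpolation=2)[:600]
cv2.imwrite('pics/crA.png',a[:,:,::-1])
a=cv2.resize(im[220:360,230:400],None,fx=4,fy=4,interpolation=2)
cv2.imwrite('pics/crB.png',a[:,:,::-1])
im,d,K,T=load('top'); a=cv2.resize(im[130:240,330:500],None,fx=4.5,fy=4.5,interpolation=2)
cv2.imwrite('pics/crC.png',a[:,:,::-1])
E
```

```text
(no output)
```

View crops.

View pics/crA.png

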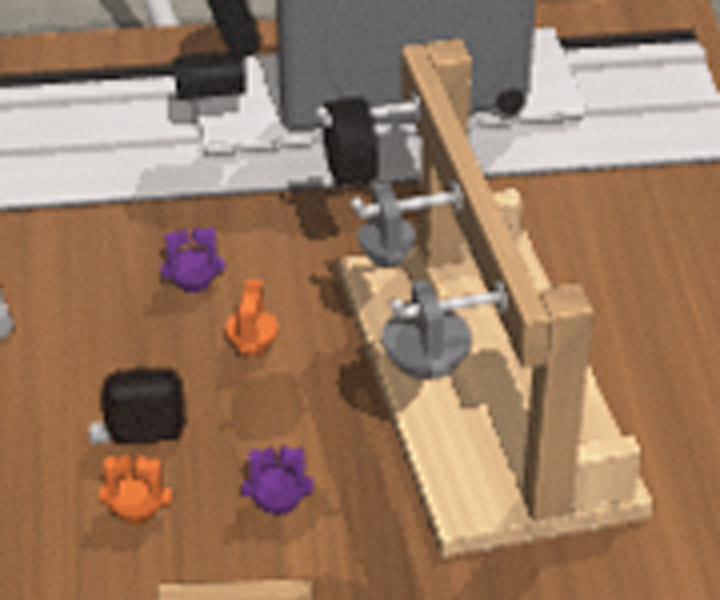

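View pics/crB.png

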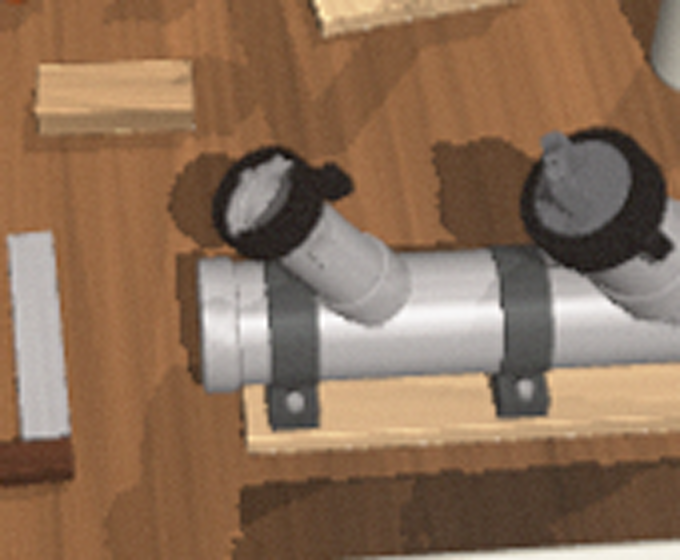

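View pics/crC.png

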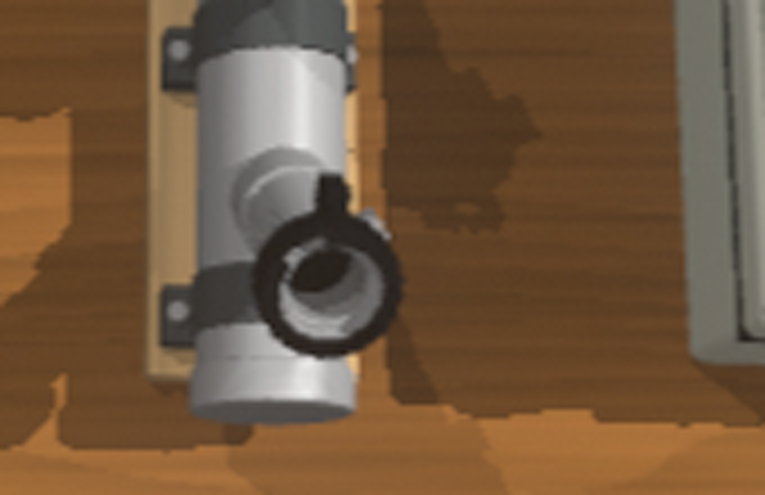

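Three grey and black things hang on the rack. In the side picture these are the sleeve at (288,125), the small cap on the middle hook at (298,148) and the big cap at (306,174). The orange and purple look-alikes lie on the bench. The small cap fits the description: it is grey, hangs on the middle hook and has the smaller disc. The branch collar is at side (300,271) with its lug pointing roughly along branch +x, so it is about half-turned. The other capped branch is the big closed one. Next I fit the geometry.

```bash
python3 - <<'E'
from h import *
from scipy.optimize import least_squares
for c in ['top','side']:
    im,d,K,T=load(c); X=cloud(d,K,T); g=im.max(2)
    # duct cylinder direction: bright gray points on duct x .62..0.7
    m=(np.abs(X[...,1]+.23)<.06)&(X[...,0]>.45)&(X[...,0]<.95)&(X[...,2]>.05)&(X[...,2]<.13)&(d>0)
    P=X[m]
    f=lambda p:(np.hypot(*( (P-np.array([.6,p[0],p[1]]))-np.outer((P-np.array([.6,p[0],p[1]]))@(u:=np.array([1,p[2],p[3]])/np.linalg.norm([1,p[2],p[3]])),u)).T[1:])-p[4]) if False else np.linalg.norm(np.cross(P-np.array([.6,p[0],p[1]]),np.array([1,p[2],p[3]])/np.linalg.norm([1,p[2],p[3]])),axis=1)-p[4]
    s=least_squares(f,[-.23,.08,0,0,.04],loss='soft_l1',f_scale=.002); print(c,'duct',m.sum(),s.x.round(4),'yaw',np.degrees(np.arctan(s.x[2])).round(2),np.median(np.abs(s.fun)))
    # collar black points
    m=(np.linalg.norm(X-np.array([.535,-.23,.185]),axis=-1)<.065)&(g<60)&(d>0)&(X[...,2]>.14)
    P=X[m]; np.save('/tmp/col_'+c,P); print('collar',len(P),P.mean(0).round(4),P.min(0).round(3),P.max(0).round(3))
E
```

```text
top duct 4854 [-0.2319  0.0655 -0.0371  0.001   0.0371] yaw -2.13 0.0016358990227521193
collar 529 [ 0.5314 -0.2265  0.1892] [ 0.494 -0.258  0.147] [ 0.57  -0.197  0.215]
side duct 5590 [-0.231   0.0655 -0.0376 -0.0025  0.0373] yaw -2.15 0.0018760629103547616
collar 408 [ 0.5286 -0.2381  0.1947] [ 0.491 -0.262  0.165] [ 0.569 -0.197  0.216]
```

```bash
cat >> h.py <<'E'
from scipy.optimize import least_squares
from scipy.spatial.transform import Rotation as Ro
YAW=np.radians(-2.14)
def Rb(yaw=YAW):
    t=np.radians(35); s,c=np.sin(t),np.cos(t)
    B=np.array([[c,0,-s],[0,1,0],[s,0,c]])
    return Ro.from_euler('z',yaw).as_matrix()@B
def sdbox(q,h):
    a=np.abs(q)-h; return np.linalg.norm(np.maximum(a,0),axis=-1)+np.minimum(a.max(-1),0)
def colres(p,P,B):
    Q=(P-p[:3])@B; rr=np.hypot(Q[:,0],Q[:,1])
    ring=sdbox(np.stack([rr-.02725,Q[:,2]+.002],-1),np.array([.00425,.012]))
    c,s=np.cos(p[3]),np.sin(p[3])
    l=np.stack([Q[:,0]*c+Q[:,1]*s-.038,-Q[:,0]*s+Q[:,1]*c,Q[:,2]+.010],-1)
    return np.minimum(ring,sdbox(l,np.array([.009,.006,.011])))
def fitcol(P,B=None,p0=(.535,-.23,.185,.1)):
    B=Rb() if B is None else B
    return least_squares(colres,p0,args=(P,B),loss='soft_l1',f_scale=.0015,x_scale=[.001,.001,.001,.03])
E
python3 - <<'E'
from h import *
P=[np.load('/tmp/col_top.npy'),np.load('/tmp/col_side.npy')]
for Q in P+[np.vstack(P)]:
    for a in (0,.5,-.3):
        s=fitcol(Q,p0=(.535,-.23,.185,a)); print(s.x.round(4),round(s.cost*1e3,4),np.median(np.abs(s.fun)).round(5), 'joint',round(.975-s.x[3],3))
print(Rb().round(3))
# cap cloud
for c in ['top','side']:
    im,d,K,T=load(c)
    print(c)
    X=cloud(d,K,T)
    for n in ['cap','big_cap','hook_mid','rack']:
        for o in spotter.trace(c,n)[:3] if n!='x' else []:
            m=o['mask']&(d>0); Q=X[m]
            if len(Q): print(n,round(o['conf'],2),np.round(o['centre']),len(Q),Q.min(0).round(3),np.median(Q,0).round(3),Q.max(0).round(3))
    # rack batten: yellow points z .17-.222
    m=(X[...,2]>.2)&(X[...,2]<.226)&(X[...,0]>.55)&(X[...,0]<.75)&(X[...,1]>0)&(X[...,1]<.45)
    hsv=cv2.cvtColor(im,cv2.COLOR_RGB2HSV); w=m&(hsv[...,1]>60)&(d>0)
    Q=X[w]; print('bat',len(Q),Q.min(0).round(3),Q.max(0).round(3), np.polyfit(Q[:,1],Q[:,0],1).round(4))
E
```

```text
[ 0.5278 -0.2228  0.1875 -0.1654] 3.4498 0.0023 joint 1.14
[  0.5305  -0.2249   0.1893 -19.6933] 3.7102 0.00275 joint 20.668
[ 0.5311 -0.2247  0.1903  3.6494] 3.3627 0.00275 joint -2.674
[ 0.5212 -0.2279  0.1863  0.0307] 0.3256 0.00098 joint 0.944
[ 0.5214 -0.2279  0.1864 -0.212 ] 0.4304 0.00109 joint 1.187
[ 0.5213 -0.2279  0.1864 -0.2116] 0.4304 0.00109 joint 1.187
[ 0.5235 -0.2277  0.186   0.0072] 3.9318 0.00121 joint 0.968
[  0.5283  -0.2296   0.1892 -19.6726] 4.9041 0.00239 joint 20.648
[ 0.5235 -0.2277  0.186   0.0072] 3.9318 0.00121 joint 0.968
[[ 0.819  0.037 -0.573]
 [-0.031  0.999  0.021]
 [ 0.574  0.     0.819]]
top
cap 0.83 [188. 169.] 285 [0.557 0.185 0.172] [0.572 0.204 0.195] [0.595 0.235 0.213]
cap 0.7 [164. 226.] 270 [0.461 0.265 0.002] [0.477 0.288 0.024] [0.502 0.313 0.061]
cap 0.67 [132. 245.] 281 [0.409 0.352 0.014] [0.435 0.367 0.026] [0.459 0.391 0.06 ]
big_cap 0.82 [240. 163.] 723 [0.559 0.065 0.014] [0.587 0.099 0.177] [0.671 0.159 0.213]
hook_mid 0.78 [190. 149.] 8054 [ 0.536  0.055 -0.001] [0.635 0.22  0.022] [0.758 0.468 0.226]
rack 0.93 [186. 149.] 8579 [
[... 230 characters left out ...]
298. 147.] 176 [0.554 0.184 0.155] [0.571 0.2   0.179] [0.592 0.23  0.212]
cap 0.68 [304. 278.] 1252 [ 0.491 -0.263 -0.003] [ 0.546 -0.24   0.173] [ 0.609 -0.044  0.216]
big_cap 0.87 [308. 174.] 353 [0.558 0.062 0.018] [0.586 0.092 0.177] [0.627 0.338 0.214]
big_cap 0.57 [304. 280.] 1161 [ 0.493 -0.263 -0.001] [ 0.544 -0.241  0.173] [ 0.607 -0.064  0.216]
big_cap 0.32 [323. 186.] 4415 [ 0.553  0.048 -0.004] [0.644 0.151 0.027] [0.753 0.493 0.228]
hook_mid 0.57 [324. 183.] 4758 [ 0.535  0.048 -0.004] [0.642 0.156 0.028] [0.758 0.542 0.228]
rack 0.77 [323. 181.] 4764 [ 0.532  0.048 -0.004] [0.643 0.158 0.028] [0.76  0.541 0.228]
bat 886 [0.58  0.056 0.2  ] [0.693 0.381 0.226] [-0.1403  0.6681]
```

```bash
cat >> h.py <<'E'
BO=np.array([.522,-.228,.186])
def plan(pos,R,label=''):
    s=r.sense(); dp=(np.asarray(pos)-s['tcp_pos'])*1000/60
    rv=(Ro.from_matrix(R)*Ro.from_matrix(s['ee_rot']).inv()).as_rotvec(degrees=True)/8
    n=max(np.abs(dp).max(),np.abs(rv).max())
    print(label,'t',round(s['time_s'],2),'rows>=',round(n,2),'rot',rv.round(2),'shift',dp.round(2),'F',s['wrist_force'].round(1),'g',round(s['gripper_width'],3),'J',s['joints'].round(0))
def bgrasp(phi,h,o=None):
    """tool pose, lug angle phi, grasp point at branch z=h"""
    B=Rb()@Ro.from_euler('z',phi).as_matrix(); R=np.stack([-B[:,2],B[:,1],B[:,0]],1)
    return (BO if o is None else o)+B[:,2]*(h+.051),R
E
python3 -c "
from h import *
plan(*bgrasp(0.0,.10))"
```

```text
t 2.35 rows>= 18.74 rot [  5.86  -1.45 -18.74] shift [  2.74 -13.13   0.29] F [ 0.2 -0.6 -0.4] g 0.997 J [ 79.  22.   0.   0. -68. -15.]
```

{"name": "move_arm", "arguments": {"series": [[[0.29,-0.07,-0.94,0.14,-0.66,0.05,1],[0.29,-0.07,-0.94,0.14,-0.66,0.05,1],[0.29,-0.07,-0.94,0.14,-0.66,0.05,1],[0.29,-0.07,-0.94,0.14,-0.66,0.05,1],[0.29,-0.07,-0.94,0.14,-0.66,0.05,1],[0.29,-0.07,-0.94,0.14,-0.66,0.05,1],[0.29,-0.07,-0.94,0.14,-0.66,0.05,1],[0.29,-0.07,-0.94,0.14,-0.66,0.05,1],[0.29,-0.07,-0.94,0.14,-0.66,0.05,1],[0.29,-0.07,-0.94,0.14,-0.66,0.05,1],[0.29,-0.07,-0.94,0.14,-0.66,0.05,1],[0.29,-0.07,-0.94,0.14,-0.66,0.05,1],[0.29,-0.07,-0.94,0.14,-0.66,0.05,1],[0.29,-0.07,-0.94,0.14,-0.66,0.05,1],[0.29,-0.07,-0.94,0.14,-0.66,0.05,1],[0.29,-0.07,-0.94,0.14,-0.66,0.05,1]]]}}

```text
time_s: 4.35
tcp_pos: [0.4047, -0.0892, 0.3447]
ee_rot: [[0.528, -0.406, 0.746], [0.113, 0.904, 0.412], [-0.842, -0.133, 0.523]]
wrist_force: [0.3, 1.4, -0.1]
gripper_width: 1.001
```

```bash
python3 -c "
from h import *
plan(*bgrasp(0.0,.10))"
```

```text
t 4.35 rows>= 3.26 rot [ 1.02 -0.2  -3.26] shift [ 0.51 -2.26 -0.58] F [ 0.3  1.4 -0.1] g 1.001 J [  9. -13. -36.  -3. -35. -71.]
```

{"name": "move_arm", "arguments": {"series": [[[0.26,-0.05,-0.81,0.13,-0.56,-0.15,1],[0.26,-0.05,-0.81,0.13,-0.56,-0.15,1],[0.26,-0.05,-0.81,0.13,-0.56,-0.15,1],[0.26,-0.05,-0.81,0.13,-0.56,-0.15,1],[0,0,0,0,0,0,1]]]}}

```text
time_s: 4.97
tcp_pos: [0.4361, -0.231, 0.3098]
ee_rot: [[0.577, 0.056, 0.814], [-0.027, 0.998, -0.05], [-0.816, 0.006, 0.578]]
wrist_force: [0.0, -0.1, -0.0]
gripper_width: 0.997
```

```bash
python3 - <<'E'
from h import *
plan(*bgrasp(0.0,.10))
im,d,K,T=cap('wrist','w1.png')
X=cloud(d,K,T); g=im.max(2)
Q=(X-BO)@Rb()
m=(np.hypot(Q[...,0],Q[...,1])<.055)&(g<60)&(d>0)&(Q[...,2]>-.03)&(Q[...,2]<.02)
P=X[m]; np.save('/tmp/col_w',P); print(len(P))
for a in (0,.3,-.3):
    s=fitcol(P,p0=(*BO,a)); print(s.x.round(4),s.cost*1e3,np.median(np.abs(s.fun)).round(4))
E
```

```text
t 4.97 rows>= 0.14 rot [-0.04  0.04  0.14] shift [-0.01  0.1  -0.  ] F [ 0.  -0.1 -0. ] g 0.997 J [-12.  -2. -29. -12. -28. -73.]
2337
[ 0.5241 -0.2287  0.1845  0.0263] 0.6818463892014907 0.0005
[ 0.5241 -0.2287  0.1845  0.0783] 0.6820820120312084 0.0005
[ 0.5241 -0.2287  0.1845  0.0783] 0.682082012017512 0.0005
```

View pics/w1.png

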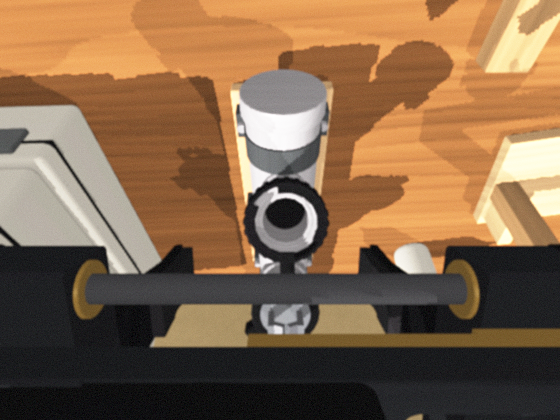

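```bash
sed -i 's/^BO=.*/BO=np.array([.5238,-.2284,.1848])/' h.py; python3 - <<'E'
from h import *
plan(*bgrasp(0.05,.04)); plan(*bgrasp(0.05,-.002)); print(Rb()[:,2]*1,)
E
```

```text
t 5.03 rows>= 0.85 rot [-0.25  0.06  0.42] shift [ 0.59  0.06 -0.85] F [-0.5 -0.1  0.3] g 0.998 J [-12.  -2. -29. -12. -28. -73.]
 t 5.03 rows>= 1.42 rot [-0.25  0.06  0.42] shift [ 1.    0.05 -1.42] F [-0.5 -0.1  0.3] g 0.998 J [-12.  -2. -29. -12. -28. -73.]
[-0.57317641  0.02141813  0.81915204]
```

{"name": "move_arm", "arguments": {"series": [[[-0.12,0.03,0.21,0.29,0.03,-0.42,1],[-0.13,0.03,0.21,0.29,0.03,-0.42,1],[0,0,0,0,0,0,1]]]}}

```text
time_s: 5.4
tcp_pos: [0.4713, -0.2248, 0.2615]
ee_rot: [[0.577, -0.01, 0.817], [-0.02, 0.999, 0.027], [-0.817, -0.032, 0.576]]
wrist_force: [0.1, 0.2, 0.7]
gripper_width: 1.001
```

```bash
python3 - <<'E'
from h import *
plan(*bgrasp(0.05,-.002))
cap('wrist','w2.png')
E
```

```text
t 5.4 rows>= 0.61 rot [ 0.02  0.03 -0.05] shift [ 0.41 -0.04 -0.61] F [0.1 0.2 0.7] g 1.001 J [-10.   4. -30. -14. -21. -67.]
```

View pics/w2.png

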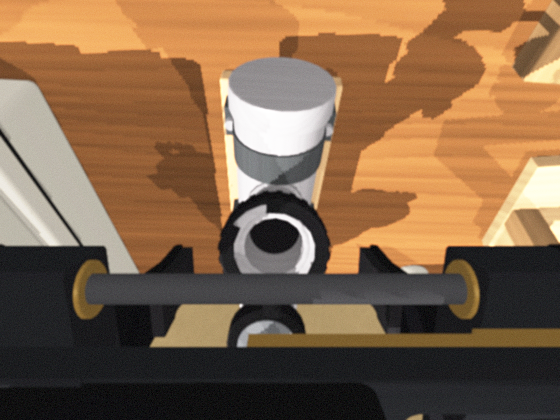

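{"name": "move_arm", "arguments": {"series": [[[0,0,0,0.2,-0.02,-0.3,1],[0,0,0,0.21,-0.02,-0.3,1],[0,0,0,0,0,0,1]]]}}

```text
time_s: 5.82
tcp_pos: [0.4965, -0.2263, 0.2317]
ee_rot: [[0.586, -0.013, 0.811], [-0.021, 0.999, 0.031], [-0.81, -0.035, 0.585]]
wrist_force: [-0.1, 0.1, -0.3]
gripper_width: 0.998
```

```bash
python3 - <<'E'
from h import *
plan(*bgrasp(0.05,-.002))
E
```

```text
t 5.83 rows>= 0.11 rot [ 0.05  0.11 -0.07] shift [-0.01 -0.02 -0.11] F [-0.1  0.1 -0.3] g 0.998 J [-10.   9. -29. -17. -17. -64.]
```

{"name": "move_arm", "arguments": {"series": [[[0.05,0.11,-0.07,0,-0.02,-0.11,1],[0,0,0,0,0,0,0.5],[0,0,0,0,0,0,0],[0,0,0,0,0,0,0],[0,0,0,0,0,0,0]]]}}

```text
time_s: 6.45
tcp_pos: [0.4959, -0.2267, 0.2287]
ee_rot: [[0.576, -0.004, 0.817], [-0.02, 1.0, 0.019], [-0.817, -0.028, 0.576]]
wrist_force: [2.0, 3.6, -2.2]
gripper_width: 0.713
```

```bash
python3 - <<'E'
from h import *
plan(*bgrasp(0.05,-.002)); print(Rb()[:,2].round(3))
E
```

```text
t 6.45 rows>= 0.06 rot [-0.01  0.03 -0.  ] shift [-0.   -0.01 -0.06] F [ 2.   3.6 -2.2] g 0.713 J [-10.   9. -29. -16. -17. -65.]
[-0.573  0.021  0.819]
```

{"name": "move_arm", "arguments": {"series": [[[-0.46,0.02,0.66,0,0,0,0],[-0.46,0.02,0.66,0,0,0,0],[-0.46,0.02,0.66,0,0,0,0],[-0.46,0.02,0.66,0,0,0,0]]]}}

```text
time_s: 6.95
tcp_pos: [0.4958, -0.2258, 0.2286]
ee_rot: [[0.575, -0.363, 0.733], [-0.017, 0.891, 0.454], [-0.818, -0.273, 0.506]]
wrist_force: [-0.1, 2.8, -0.8]
gripper_width: 0.715
```

```bash
python3 - <<'E'
from h import *
plan(*bgrasp(0.975,-.002)); print(r.sense()['moment'])
E
```

```text
t 6.95 rows>= 2.75 rot [-1.97  0.08  2.75] shift [-0.   -0.03 -0.06] F [-0.1  2.8 -0.8] g 0.715 J [-10.   9. -29. -17. -18. -39.]
[ 0.71328523  0.91427284 -0.18370556]
```

{"name": "move_arm", "arguments": {"series": [[[-0.46,0.02,0.66,0,0,0,0],[-0.46,0.02,0.66,0,0,0,0],[-0.46,0.02,0.66,0,0,0,0],[-0.46,0.02,0.66,0,0,0,0]]]}}

```text
time_s: 7.45
tcp_pos: [0.4953, -0.2252, 0.2282]
ee_rot: [[0.573, -0.649, 0.5], [-0.014, 0.603, 0.798], [-0.82, -0.464, 0.336]]
wrist_force: [0.2, 1.6, -0.7]
gripper_width: 0.716
```

```bash
python3 - <<'E'
from h import *
plan(*bgrasp(0.975,-.002)); print(r.sense()['moment'], r.sense()['moment']@Rb()[:,2])
E
```

```text
t 7.45 rows>= 0.13 rot [-0.13 -0.    0.09] shift [ 0.01 -0.04 -0.05] F [ 0.2  1.6 -0.7] g 0.716 J [-10.   9. -29. -17. -18. -12.]
[ 0.65375362  0.84559687 -0.24723531] -0.5591283642746809
```

{"name": "move_arm", "arguments": {"series": [[[-0.29,0.01,0.41,0,0,0,0],[-0.29,0.01,0.41,0,0,0,0]]]}}

```text
time_s: 7.7
tcp_pos: [0.4951, -0.225, 0.228]
ee_rot: [[0.573, -0.71, 0.409], [-0.015, 0.491, 0.871], [-0.819, -0.506, 0.271]]
wrist_force: [1.0, -0.2, -1.1]
gripper_width: 0.719
```

```bash
python3 - <<'E'
from h import *
plan(*bgrasp(0.975,-.002)); print(r.sense()['moment'], r.sense()['moment']@Rb()[:,2])
E
```

```text
t 7.7 rows>= 0.69 rot [ 0.43 -0.01 -0.69] shift [ 0.01 -0.04 -0.05] F [ 1.  -0.2 -1.1] g 0.719 J [-10.   9. -29. -17. -18.  -5.]
[ 0.76904482  1.05533439 -1.17024929] -1.3768071629897172
```

{"name": "move_arm", "arguments": {"series": [[[0,0,0,0,0,0,1],[0,0,0,0,0,0,1],[0,0,0,0,0,0,1],[0,0,0,-0.38,0.01,0.55,1],[0,0,0,-0.38,0.01,0.55,1],[0,0,0,-0.38,0.01,0.55,1],[0,0,0,0,0,0,1]]]}}

```text
time_s: 8.57
tcp_pos: [0.4247, -0.2237, 0.3296]
ee_rot: [[0.572, -0.71, 0.41], [-0.016, 0.49, 0.872], [-0.82, -0.506, 0.269]]
wrist_force: [0.1, 0.1, -0.3]
gripper_width: 0.998
```

```bash
python3 - <<'E'
from h import *
plan(*bgrasp(0,.1))
def cp(c,f):
    im,d,K,T=cap(c,f); X=cloud(d,K,T); g=im.max(2); Q=(X-BO)@Rb()
    m=(np.hypot(Q[...,0],Q[...,1])<.055)&(g<60)&(d>0)&(Q[...,2]>-.03)&(Q[...,2]<.02)
    return X[m]
im=0
for c in ['wrist','top','side']:
    P=cp(c,c+'3.png')
    best=min((fitcol(P,p0=(*BO,a)) for a in (.6,.95,1.2)),key=lambda s:s.cost)
    print(c,len(P),best.x.round(4),best.cost*1e3)
im,d,K,T=load('wrist'); cv2.imwrite('pics/w3c.png',cv2.resize(im[100:290,180:400],None,fx=3,fy=3)[:,:,::-1])
E
```

```text
t 8.57 rows>= 6.41 rot [ 4.44 -0.15 -6.41] shift [ 0.21 -0.02 -0.35] F [ 0.1  0.1 -0.3] g 0.998 J [-12.  -5. -29. -11. -32. -10.]
wrist 1952 [ 0.5251 -0.2283  0.1852  1.057 ] 0.562398786028021
top 436 [ 0.524  -0.2289  0.1865  0.9744] 0.7199808066130893
side 394 [ 0.5215 -0.2284  0.1868  1.008 ] 0.337244907700755
```

View pics/w3c.png

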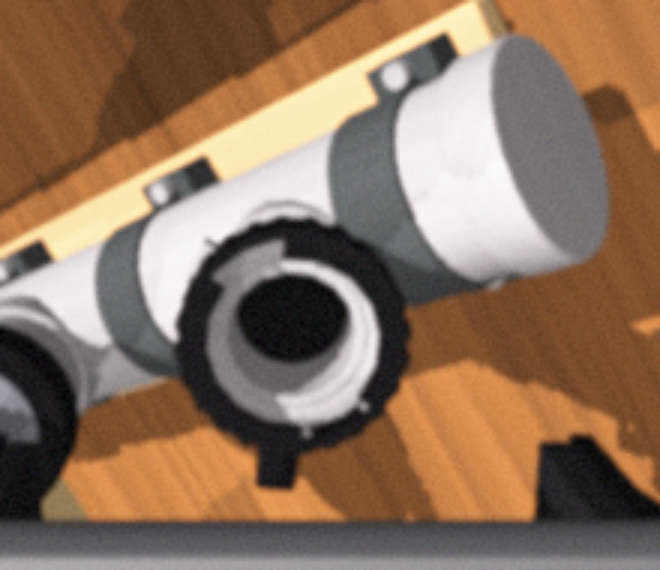

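```bash
sed -i 's/^BO=.*/BO=np.array([.5238,-.2285,.1856])/' h.py; cat >> h.py <<'E'
def down(p,h,yaw):
    y=np.array([-np.sin(yaw),np.cos(yaw),0]); x=np.array([0,0,-1.]); return np.array([p[0],p[1],h+.051]),np.stack([x,y,np.cross(x,y)],1)
E
python3 - <<'E'
from h import *
plan(*down([.572,.203],.30,np.radians(7.8)))
E
```

```text
t 8.72 rows>= 7.11 rot [ 2.07  3.95 -6.36] shift [2.45 7.11 0.43] F [ 0.2 -0.8 -0.8] g 1.0 J [-12.  -4. -29. -11. -32. -10.]
```

{"name": "move_arm", "arguments": {"series": [[[0.22,0.42,-0.67,0.24,0.74,0.12,1],[0.22,0.42,-0.67,0.24,0.74,0.12,1],[0.22,0.42,-0.67,0.24,0.74,0.12,1],[0.22,0.42,-0.67,0.24,0.74,0.05,1],[0.22,0.42,-0.67,0.24,0.74,0.05,1],[0.22,0.42,-0.67,0.24,0.74,0.05,1],[0.22,0.42,-0.67,0.24,0.74,0,1],[0.22,0.42,-0.67,0.24,0.74,0,1],[0.22,0.42,-0.67,0.24,0.74,0,1],[0,0,0,0,0,0,1]]]}}

```text
time_s: 9.98
tcp_pos: [0.5477, 0.1584, 0.3322]
ee_rot: [[0.022, -0.226, 0.974], [-0.014, 0.974, 0.227], [-1.0, -0.018, 0.018]]
wrist_force: [-0.8, -0.5, 0.3]
gripper_width: 0.998
```

```bash
python3 - <<'E'
from h import *
plan(*down([.572,.203],.30,np.radians(7.8)))
cap('wrist','w4.png')
E
```

```text
t 9.97 rows>= 0.74 rot [ 0.11  0.15 -0.66] shift [0.4  0.74 0.31] F [-0.8 -0.5  0.3] g 0.998 J [  33.   15.   -5.    1.  -70. -110.]
```

View pics/w4.png

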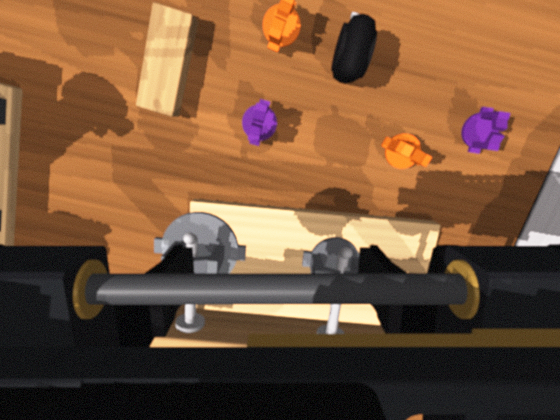

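{"name": "move_arm", "arguments": {"series": [[[0.05,0.07,-0.33,-0.2,0.37,0.15,1],[0.05,0.07,-0.33,-0.2,0.37,0.15,1],[0,0,0,0,0,0,1]]]}}

```text
time_s: 10.4
tcp_pos: [0.5213, 0.2, 0.3465]
ee_rot: [[-0.006, -0.133, 0.991], [-0.007, 0.991, 0.132], [-1.0, -0.006, -0.007]]
wrist_force: [0.7, 0.5, -0.1]
gripper_width: 0.999
```

```bash
python3 - <<'E'
from h import *
plan(*down([.572,.203],.26,np.radians(7.8)))
im,d,K,T=cap('wrist','w5.png')
cv2.imwrite('pics/w5c.png',cv2.resize(im[120:270,160:400],None,fx=3,fy=3)[:,:,::-1])
cap('top'); cap('side')
E
```

```text
t 10.4 rows>= 0.84 rot [ 0.05 -0.04  0.02] shift [ 0.84  0.05 -0.59] F [ 0.7  0.5 -0.1] g 0.999 J [  38.   14.   -4.    0.  -73. -120.]
```

View pics/w5.png

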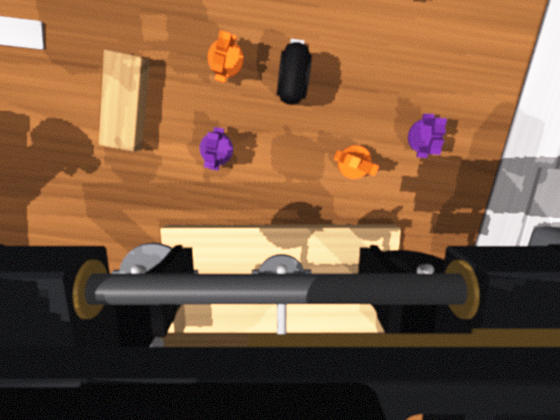

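View pics/w5c.png

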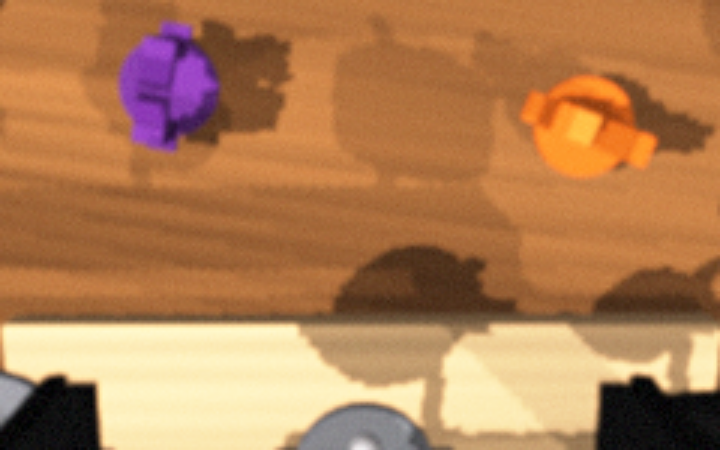

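```bash
python3 - <<'E'
from h import *
for c in ['top','side']:
    im,d,K,T=load(c); X=cloud(d,K,T)
    p=np.linalg.inv(T)@np.array([.572,.203,.19,1]); u,v=int(K[0,0]*p[0]/p[2]+K[0,2]),int(K[1,1]*p[1]/p[2]+K[1,2]); print(c,u,v)
    cv2.imwrite(f'pics/{c}5c.png',cv2.resize(im[v-35:v+35,u-45:u+45],None,fx=7,fy=7,interpolation=2)[:,:,::-1])
E
```

```text
top 189 170
side 296 146
```

View pics/side5c.png

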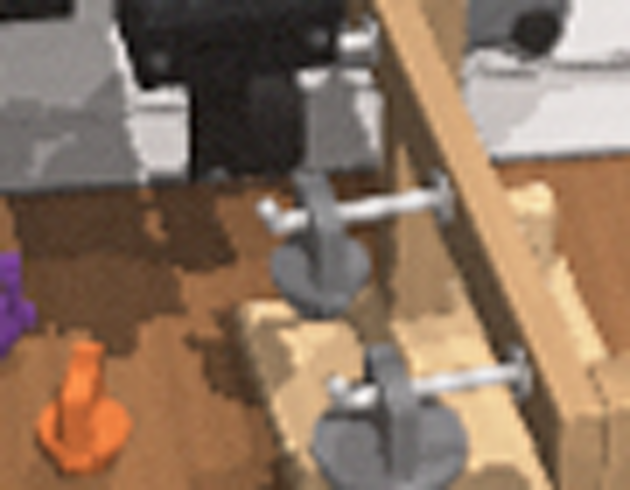

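{"name": "move_arm", "arguments": {"series": [[[0,0,0,0.6,0.1,0.1,1],[0,0,0,0.6,0.1,0,1],[0,0,0,0,0,0,1]]]}}

```text
time_s: 10.92
tcp_pos: [0.5951, 0.2078, 0.3505]
ee_rot: [[-0.01, -0.129, 0.992], [-0.01, 0.992, 0.129], [-1.0, -0.008, -0.011]]
wrist_force: [-0.3, 0.1, 0.1]
gripper_width: 1.004
```

```bash
python3 - <<'E'
from h import *
plan(*down([.572,.203],.26,np.radians(7.8)))
im,d,K,T=cap('wrist','w6.png')
cv2.imwrite('pics/w6c.png',cv2.resize(im[100:270,160:400],None,fx=3,fy=3)[:,:,::-1])
E
```

```text
t 10.93 rows>= 0.66 rot [ 0.07 -0.07  0.05] shift [-0.39 -0.08 -0.66] F [-0.3  0.1  0.1] g 1.004 J [  34.   21.    7.    0.  -77. -117.]
```

View pics/w6c.png

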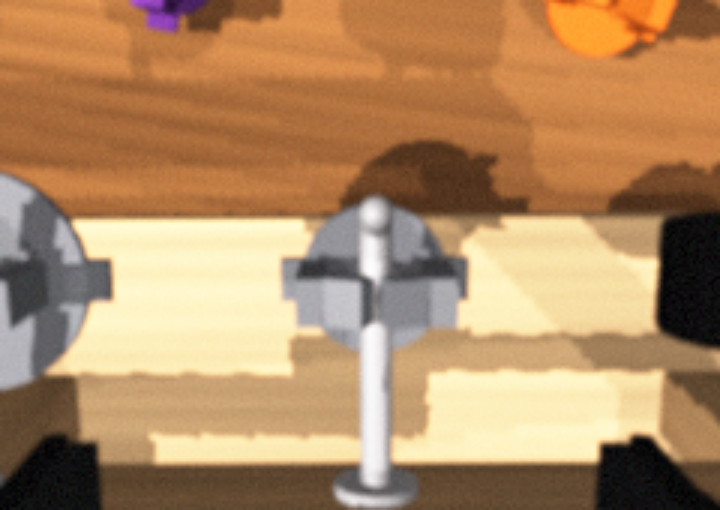

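```bash
cat >> h.py <<'E'
def capres(p,P):
    c,s=np.cos(p[3]),np.sin(p[3]); D=P-p[:3]
    q=np.stack([D[:,0]*c+D[:,1]*s,-D[:,0]*s+D[:,1]*c,D[:,2]],-1)
    rr=np.hypot(q[:,0],q[:,1])
    d1=sdbox(np.stack([rr,q[:,2]-.0025],-1),np.array([.0205,.0025]))
    d2=sdbox(q-[0,0,.0025],np.array([.006,.026,.0025]))
    y=np.abs(q[:,1]); qq=np.stack([q[:,0],y-.0165,q[:,2]-.021],-1)
    d3=sdbox(qq,np.array([.006,.0035,.021])); d4=sdbox(q-[0,0,.038],np.array([.006,.017,.004]))
    return np.minimum.reduce([d1,d2,d3,d4])
E
python3 - <<'E'
from h import *
for c in ['wrist','side','top']:
    im,d,K,T=load(c); X=cloud(d,K,T)
    hsv=cv2.cvtColor(im,cv2.COLOR_RGB2HSV)
    m=(np.hypot(X[...,0]-.572,X[...,1]-.203)<.034)&(X[...,2]>.16)&(X[...,2]<.225)&(d>0)&(hsv[...,1]<45)
    P=X[m]; print(c,len(P),P.mean(0).round(3))
    # rod removal: light pixels
    g=im[m].min(1); P=P[g<175] 
    s=least_squares(capres,[.572,.203,.17,.137],args=(P,),loss='soft_l1',f_scale=.0015,x_scale=[.001,.001,.001,.05])
    print(s.x.round(4),np.median(np.abs(s.fun)).round(5),len(P))
E
```

```text
wrist 2340 [0.574 0.211 0.196]
[0.574  0.2095 0.1703 0.0075] 0.00095 1679
side 217 [0.572 0.205 0.191]
[0.5717 0.2068 0.1715 0.0154] 0.00153 189
top 0 [nan nan nan]
[0.572 0.203 0.17  0.137] nan 0<stdin>:6: RuntimeWarning: Mean of empty slice.
  ret = um.true_divide(
  return _methods._mean(a, axis=axis, dtype=dtype,
  ret = ret.dtype.type(ret / rcount)
```

```bash
python3 - <<'E'
from h import *
im,d,K,T=load('wrist'); X=cloud(d,K,T)
hsv=cv2.cvtColor(im,cv2.COLOR_RGB2HSV)
m=(np.hypot(X[...,0]-.572,X[...,1]-.207)<.034)&(X[...,2]>.165)&(X[...,2]<.225)&(d>0)&(hsv[...,1]<45)
P=X[m]
for y in (0,.07,.13,.2):
    f=lambda p:capres([*p,y],P)
    s=least_squares(f,[.572,.205,.17],loss='soft_l1',f_scale=.0015,x_scale=.001); print(y,s.x.round(4),s.cost)
v=P[:,2].copy(); h=np.histogram(v,bins=np.arange(.16,.226,.004)); print(h)
for lo,hi in((.172,.18),(.196,.208),(.208,.216)):
    Q=P[(v>lo)&(v<hi)]; print(lo,len(Q),Q.min(0).round(3),Q.max(0).round(3)); 
Q=P[v>.2085]; A=Q[:,:2]-Q[:,:2].mean(0); w,V=np.linalg.eigh(A.T@A); print('arch top dir',V[:,1],Q.mean(0))
E
```

```text
0 [0.5756 0.2098 0.1702] 0.009825672131159346
0.07 [0.5763 0.2101 0.1702] 0.009771545555041202
0.13 [0.5766 0.2102 0.1702] 0.00972510781740111
0.2 [0.5765 0.2107 0.1702] 0.009754877303430129
(array([  0,   0,   5, 630, 130,  12,  17,  16,  17,  24, 429, 672, 393,
        11,   0,   0]), array([0.16 , 0.164, 0.168, 0.172, 0.176, 0.18 , 0.184, 0.188, 0.192,
       0.196, 0.2  , 0.204, 0.208, 0.212, 0.216, 0.22 , 0.224]))
0.172 760 [0.556 0.186 0.173] [0.596 0.236 0.18 ]
0.196 1125 [0.551 0.191 0.197] [0.606 0.231 0.208]
0.208 404 [0.551 0.192 0.208] [0.583 0.23  0.213]
arch top dir [-0.98818754 -0.15324944] [0.5688332  0.21044087 0.20982062]
```

```bash
python3 - <<'E'
from h import *
plan(*down([.5745,.2090],.203,.133))
E
```

```text
t 10.97 rows>= 1.62 rot [ 0.07 -0.07  0.02] shift [-0.33  0.02 -1.62] F [-0.6 -0.4 -0.2] g 0.997 J [  34.   21.    7.    0.  -77. -117.]
```

{"name": "move_arm", "arguments": {"series": [[[0.07,-0.07,0.02,-0.33,0.02,0,1],[0,0,0,0,0,-0.5,1],[0,0,0,0,0,-0.5,1],[0,0,0,0,0,-0.4,1],[0,0,0,0,0,0,1]]]}}

```text
time_s: 11.6
tcp_pos: [0.5698, 0.2046, 0.2662]
ee_rot: [[0.0, -0.132, 0.991], [0.0, 0.991, 0.132], [-1.0, 0.0, 0.0]]
wrist_force: [0.0, -0.7, 0.6]
gripper_width: 0.999
```

```bash
python3 - <<'E'
from h import *
plan(*down([.5745,.2090],.203,.133))
E
```

```text
t 11.6 rows>= 0.2 rot [-0.    0.    0.01] shift [ 0.08  0.07 -0.2 ] F [ 0.  -0.7  0.6] g 0.999 J [  35.   21.   -5.    0.  -64. -117.]
```

Fine-tune, then close.

{"name": "move_arm", "arguments": {"series": [[[0,0,0,0.08,0.07,-0.2,1],[0,0,0,0,0,0,0.5],[0,0,0,0,0,0,0.3],[0,0,0,0,0,0,0.2],[0,0,0,0,0,0,0.2],[0,0,0,0,0,0,0.2],[0,0,0,0,0,0,0.2]]]}}

```text
time_s: 12.48
tcp_pos: [0.576, 0.2096, 0.258]
ee_rot: [[0.007, -0.132, 0.991], [0.004, 0.991, 0.132], [-1.0, 0.003, 0.008]]
wrist_force: [0.0, 0.9, -0.5]
gripper_width: 0.456
```

```bash
python3 - <<'E'
from h import *
plan(*down([.5745,.2090],.203,.133))
im,d,K,T=cap('side')
cv2.imwrite('pics/s7c.png',cv2.resize(im[80:230,210:390],None,fx=4,fy=4,interpolation=2)[:,:,::-1])
E
```

```text
t 12.47 rows>= 0.07 rot [-0.03  0.05  0.  ] shift [-0.02 -0.01 -0.07] F [ 0.   0.9 -0.5] g 0.456 J [  35.   22.   -5.    0.  -63. -118.]
```

View pics/s7c.png

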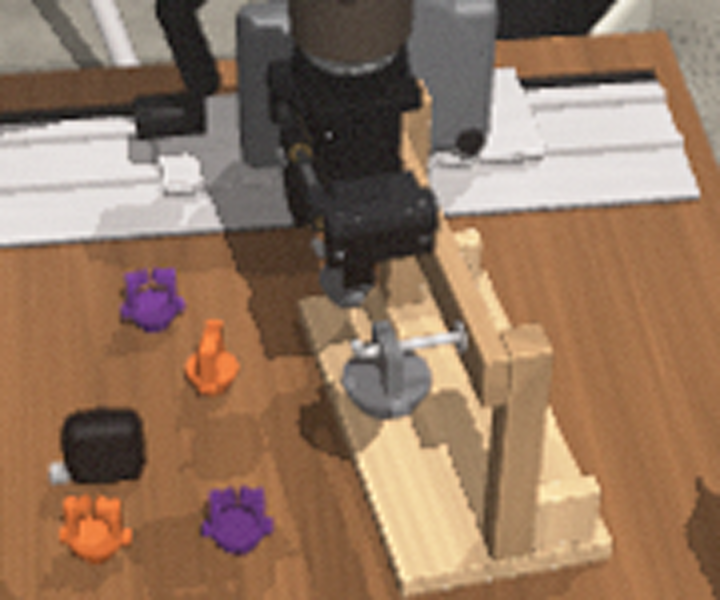

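{"name": "move_arm", "arguments": {"series": [[[0,0,0,0,0,0.12,0.2],[0,0,0,0,0,0.12,0.2],[0,0,0,0,0,0,0.2]]]}}

```text
time_s: 12.9
tcp_pos: [0.5757, 0.2092, 0.273]
ee_rot: [[0.006, -0.132, 0.991], [0.003, 0.991, 0.132], [-1.0, 0.002, 0.007]]
wrist_force: [-0.5, -0.2, -0.5]
gripper_width: 0.459
```

Lifted 15 mm, no large force. Drawing out.

{"name": "move_arm", "arguments": {"series": [[[0,0,0,-0.4,-0.05,0,0.2],[0,0,0,-0.4,-0.05,0,0.2],[0,0,0,-0.4,-0.05,0,0.2],[0,0,0,-0.4,-0.05,0,0.2],[0,0,0,0,0,0,0.2]]]}}

```text
time_s: 13.52
tcp_pos: [0.4768, 0.1962, 0.2723]
ee_rot: [[0.005, -0.131, 0.991], [0.003, 0.991, 0.131], [-1.0, 0.002, 0.005]]
wrist_force: [0.4, 0.3, 1.0]
gripper_width: 0.458
```

```bash
python3 - <<'E'
from h import *
plan(*bgrasp(0,.14))
im,d,K,T=cap('side')
cv2.imwrite('pics/s8c.png',cv2.resize(im[80:230,210:390],None,fx=4,fy=4,interpolation=2)[:,:,::-1])
E
```

```text
t 13.53 rows>= 7.01 rot [ 0.19 -4.34 -1.18] shift [-1.04 -7.01  1.16] F [0.4 0.3 1. ] g 0.458 J [  40.   12.  -17.    0.  -61. -123.]
```

View pics/s8c.png

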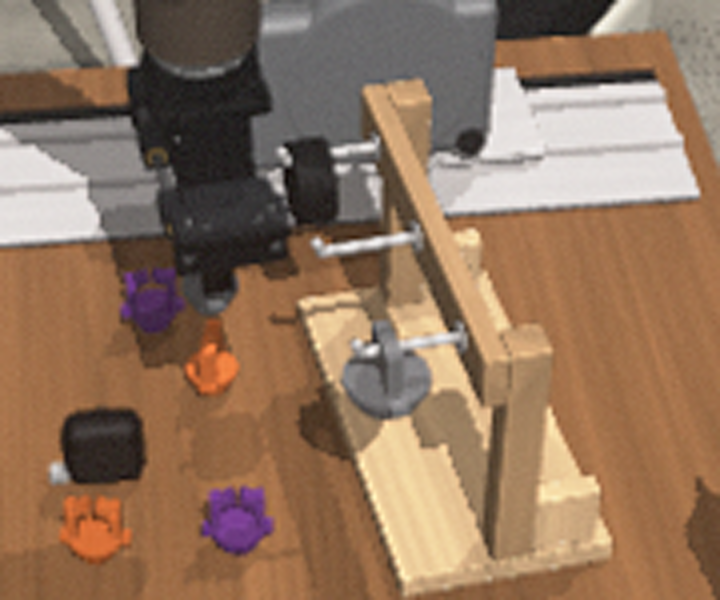

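{"name": "move_arm", "arguments": {"series": [[[0.02,-0.48,-0.13,-0.12,-0.76,0.18,0.2],[0.02,-0.48,-0.13,-0.12,-0.76,0.18,0.2],[0.02,-0.48,-0.13,-0.12,-0.76,0.18,0.2],[0.02,-0.48,-0.13,-0.12,-0.76,0.14,0.2],[0.02,-0.48,-0.13,-0.12,-0.76,0.12,0.2],[0.02,-0.48,-0.13,-0.12,-0.76,0.1,0.2],[0.02,-0.48,-0.13,-0.12,-0.76,0.1,0.2],[0.02,-0.48,-0.13,-0.12,-0.76,0.1,0.2],[0.02,-0.48,-0.13,-0.12,-0.76,0.1,0.2],[0,0,0,0,0,0,0.2]]]}}

```text
time_s: 14.82
tcp_pos: [0.4164, -0.2266, 0.3494]
ee_rot: [[0.592, 0.046, 0.805], [-0.034, 0.999, -0.032], [-0.805, -0.009, 0.593]]
wrist_force: [0.9, 0.0, -1.5]
gripper_width: 0.457
```

```bash
python3 - <<'E'
from h import *
plan(*bgrasp(0,.14))
E
```

```text
t 14.82 rows>= 0.17 rot [0.07 0.17 0.06] shift [-0.03  0.04 -0.12] F [ 0.9  0.  -1.5] g 0.457 J [-12.  -7. -29.  -9. -32. -74.]
```

{"name": "move_arm", "arguments": {"series": [[[0.07,0.17,0.06,-0.03,0.04,-0.12,0.2],[0,0,0,0,0,0,0.2]]]}}

```text
time_s: 15.08
tcp_pos: [0.4148, -0.2237, 0.3411]
ee_rot: [[0.569, 0.037, 0.822], [-0.02, 0.999, -0.031], [-0.822, 0.001, 0.569]]
wrist_force: [0.6, -0.4, -1.2]
gripper_width: 0.457
```

```bash
python3 - <<'E'
from h import *
plan(*bgrasp(0,.14))
im,d,K,T=cap('wrist','w9.png')
im,d,K,T=cap('side')
cv2.imwrite('pics/s9c.png',cv2.resize(im[190:320,230:370],None,fx=4.5,fy=4.5,interpolation=2)[:,:,::-1])
E
```

```text
t 15.07 rows>= 0.04 rot [-0.01 -0.04 -0.  ] shift [-0.01 -0.01  0.02] F [ 0.6 -0.4 -1.2] g 0.457 J [-12.  -6. -29. -10. -34. -74.]
```

View pics/s9c.png

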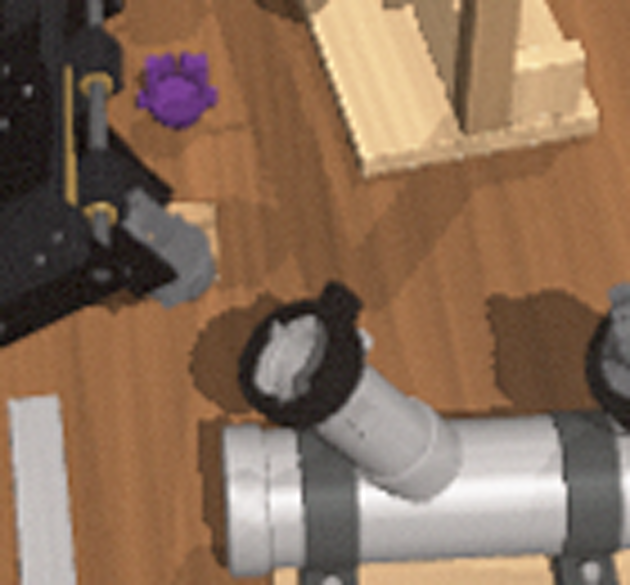

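View pics/w9.png

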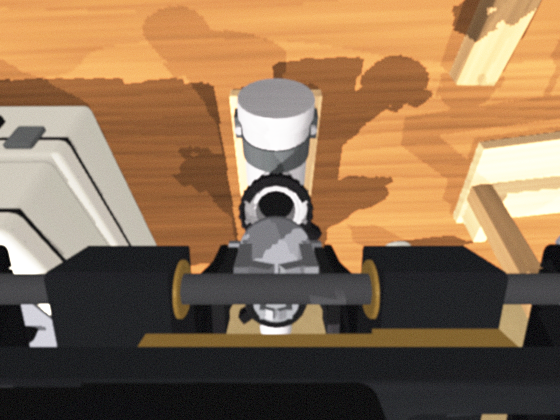

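```bash
cat >> h.py <<'E'
def caphand(c,im,d,K,T,s):
    """fit cap pose in tool-aligned frame (cap axes: x=tool z,y=tool y,z=-tool x), origin at TCP"""
    R=s['ee_rot']; C=np.stack([R[:,2],R[:,1],-R[:,0]],1)
    X=cloud(d,K,T); Q=(X-s['tcp_pos'])@C
    hsv=cv2.cvtColor(im,cv2.COLOR_RGB2HSV)
    m=(np.hypot(Q[...,0],Q[...,1])<.029)&(Q[...,2]>-.107)&(Q[...,2]<-.072)&(d>0)&(hsv[...,1]<60)&(im.max(2)>55)
    P=Q[m]
    f=lambda p:np.minimum(capres(p,P),sdbox(np.stack([np.hypot(P[:,0]-p[0],P[:,1]-p[1]),P[:,2]-p[2]+.008],-1),np.array([.016,.008])))
    s2=least_squares(f,[0,0,-.088,0],loss='soft_l1',f_scale=.0015,x_scale=[.001,.001,.001,.05])
    print(c,len(P),s2.x.round(4),np.median(np.abs(s2.fun)).round(5))
E
python3 - <<'E'
from h import *
s=r.sense()
for c in ['wrist','side']: caphand(c,*load(c),s)
E
```

```text
wrist 2672 [-0.0011 -0.0004 -0.0878 -0.0055] 0.00036
side 177 [-0.0028 -0.001  -0.0844 -0.0039] 0.00079
```

```bash
cat >> h.py <<'E'
B0=Rb(); OT=BO+B0[:,0]*.0014+B0[:,1]*.0006
E
python3 - <<'E'
from h import *
plan(*bgrasp(0.0,.06,OT))
E
```

```text
t 15.18 rows>= 1.07 rot [-0.   -0.03 -0.01] shift [ 0.77 -0.03 -1.07] F [-1.1 -0.4 -0.9] g 0.455 J [-12.  -6. -29. -10. -34. -74.]
```

{"name": "move_arm", "arguments": {"series": [[[0,-0.03,-0.01,0.38,-0.02,-0.53,0.2],[0,0,0,0.38,-0.01,-0.53,0.2],[0,0,0,0,0,0,0.2]]]}}

```text
time_s: 15.55
tcp_pos: [0.4634, -0.222, 0.2778]
ee_rot: [[0.576, 0.03, 0.817], [-0.018, 1.0, -0.024], [-0.817, -0.001, 0.576]]
wrist_force: [0.8, -0.2, -0.2]
gripper_width: 0.455
```

```bash
python3 - <<'E'
from h import *
plan(*bgrasp(0.0,.06,OT))
im,d,K,T=cap('side')
cv2.imwrite('pics/s10c.png',cv2.resize(im[190:320,230:370],None,fx=4.5,fy=4.5,interpolation=2)[:,:,::-1])
E
```

```text
t 15.55 rows>= 0.06 rot [ 0.01  0.02 -0.06] shift [-0.03 -0.06 -0.01] F [ 0.8 -0.2 -0.2] g 0.455 J [-10.   2. -30. -12. -23. -72.]
```

View pics/s10c.png

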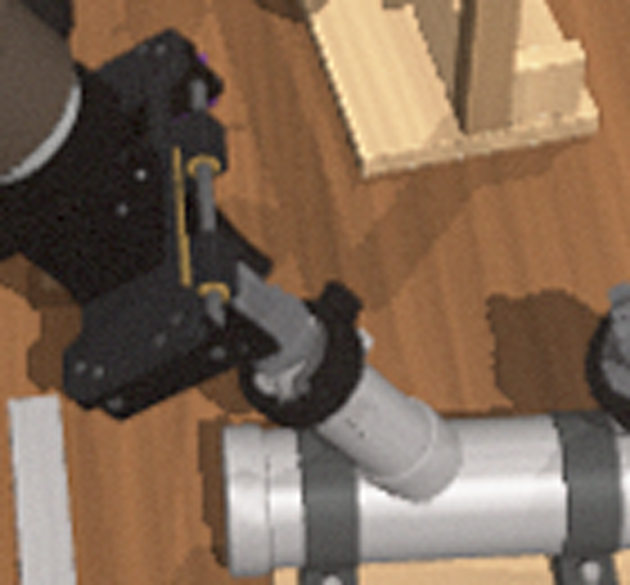

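{"name": "move_arm", "arguments": {"series": [[[0.01,0.02,-0.06,-0.03,-0.06,-0.01,0.2],[0,0,0,0.06,0,-0.08,0.2],[0,0,0,0.06,0,-0.08,0.2],[0,0,0,0,0,0,0.2]]]}}

```text
time_s: 16.1
tcp_pos: [0.4692, -0.2256, 0.2725]
ee_rot: [[0.581, 0.037, 0.813], [-0.023, 0.999, -0.029], [-0.813, -0.002, 0.582]]
wrist_force: [0.4, 0.4, -1.3]
gripper_width: 0.455
```

```bash
cat >> h.py <<'E'
def rel(phi=0.):
    s=r.sense(); q=(s['tcp_pos']-BO)@B0*1000; print('branch-frame grasp mm (target 1.4,.6)',(q-[0,0,51]).round(1),'F_b',(s['wrist_force']@B0).round(1),'M_b',(s['moment']@B0).round(2),'axis err deg',np.degrees(np.arccos(-s['ee_rot'][:,0]@B0[:,2])).round(2))
E
python3 - <<'E'
from h import *
plan(*bgrasp(0.0,.036,OT)); rel()
E
```

```text
t 16.1 rows>= 0.25 rot [ 0.02  0.07 -0.  ] shift [ 0.1  -0.01 -0.25] F [ 0.4  0.4 -1.3] g 0.455 J [-11.   3. -30. -13. -22. -71.]
branch-frame grasp mm (target 1.4,.6) [ 5.1  0.8 51.6] F_b [-0.4  0.4 -1.3] M_b [ 0.06  1.26 -0.02] axis err deg 0.57
```

{"name": "move_arm", "arguments": {"series": [[[0.02,0.07,0,-0.05,0,-0.04,0.2],[0,0,0,0,0,0,0.2]]]}}

```text
time_s: 16.35
tcp_pos: [0.4659, -0.2257, 0.2702]
ee_rot: [[0.573, 0.037, 0.819], [-0.021, 0.999, -0.03], [-0.819, 0.0, 0.573]]
wrist_force: [-0.6, 0.3, -1.9]
gripper_width: 0.452
```

```bash
python3 - <<'E'
from h import *
plan(*bgrasp(0.0,.036,OT)); rel()
E
```

```text
t 16.35 rows>= 0.21 rot [-0. -0. -0.] shift [ 0.15 -0.01 -0.21] F [-0.6  0.3 -1.9] g 0.452 J [-11.   3. -30. -13. -23. -71.]
branch-frame grasp mm (target 1.4,.6) [ 1.   0.6 51.5] F_b [-1.6  0.2 -1.2] M_b [ 0.01  1.23 -0.01] axis err deg 0.03
```

{"name": "move_arm", "arguments": {"series": [[[0,0,0,0.04,0,-0.055,0.2],[0,0,0,0.035,0,-0.055,0.2],[0,0,0,0,0,0,0.2]]]}}

```text
time_s: 16.73
tcp_pos: [0.4707, -0.2258, 0.2632]
ee_rot: [[0.573, 0.037, 0.819], [-0.021, 0.999, -0.031], [-0.819, 0.0, 0.573]]
wrist_force: [0.7, 0.5, -1.3]
gripper_width: 0.455
```

```bash
python3 - <<'E'
from h import *
plan(*bgrasp(0.0,.036,OT)); rel()
E
```

```text
t 16.73 rows>= 0.09 rot [-0. -0. -0.] shift [ 0.07 -0.   -0.09] F [ 0.7  0.5 -1.3] g 0.455 J [-11.   4. -30. -13. -22. -71.]
branch-frame grasp mm (target 1.4,.6) [ 0.9  0.7 43. ] F_b [-0.2  0.6 -1.4] M_b [ 0.02  1.21 -0.04] axis err deg 0.02
```

Plug is in with no resistance. Continue to contact.

{"name": "move_arm", "arguments": {"series": [[[0,0,0,0.045,0,-0.055,0.2],[0,0,0,0.02,0,-0.03,0.2],[0,0,0,0,0,0,0.2]]]}}

```text
time_s: 17.1
tcp_pos: [0.475, -0.2258, 0.2575]
ee_rot: [[0.573, 0.037, 0.819], [-0.021, 0.999, -0.031], [-0.819, 0.0, 0.573]]
wrist_force: [1.1, 0.1, -1.0]
gripper_width: 0.458
```

```bash
python3 - <<'E'
from h import *
rel()
E
```

```text
branch-frame grasp mm (target 1.4,.6) [ 1.2  0.9 36. ] F_b [ 0.4  0.2 -1.5] M_b [ 0.07  1.19 -0.  ] axis err deg 0.04
```

{"name": "move_arm", "arguments": {"series": [[[0,0,0,0.02,0,-0.027,0.2],[0,0,0,0,0,0,0.2]]]}}

```text
time_s: 17.35
tcp_pos: [0.4754, -0.2262, 0.2574]
ee_rot: [[0.573, 0.037, 0.819], [-0.022, 0.999, -0.03], [-0.819, -0.001, 0.574]]
wrist_force: [0.0, -0.2, -0.5]
gripper_width: 0.457
```

```bash
python3 - <<'E'
from h import *
rel()
E
```

```text
branch-frame grasp mm (target 1.4,.6) [ 1.5  0.4 35.6] F_b [-0.3 -0.2 -0.4] M_b [ 0.04  1.22 -0.08] axis err deg 0.03
```

{"name": "move_arm", "arguments": {"series": [[[0,0,0,0.02,0,-0.03,0.2],[0,0,0,0,0,0,0.2]]]}}

```text
time_s: 17.6
tcp_pos: [0.4758, -0.2265, 0.2573]
ee_rot: [[0.574, 0.037, 0.818], [-0.022, 0.999, -0.029], [-0.818, -0.002, 0.575]]
wrist_force: [0.0, 0.1, -1.8]
gripper_width: 0.459
```

```bash
python3 - <<'E'
from h import *
rel()
E
```

```text
branch-frame grasp mm (target 1.4,.6) [ 1.7  0.2 35.3] F_b [-1.   0.1 -1.5] M_b [ 0.02  1.21 -0.06] axis err deg 0.09
```

{"name": "move_arm", "arguments": {"series": [[[0,0,0,0.03,0,-0.043,0.2]]]}}

```text
time_s: 17.73
tcp_pos: [0.4763, -0.2267, 0.2568]
ee_rot: [[0.574, 0.036, 0.818], [-0.022, 0.999, -0.028], [-0.818, -0.002, 0.575]]
wrist_force: [-29.7, 6.3, 30.7]
gripper_width: 0.456
```

```bash
python3 - <<'E'
from h import *
rel(); s=r.sense()
for c in ['wrist','side']:
    z=cap(c,c+'11.png'); caphand(c,*z,s)
im=z[0]; cv2.imwrite('pics/s11c.png',cv2.resize(im[190:320,230:370],None,fx=4.5,fy=4.5,interpolation=2)[:,:,::-1])
E
```

```text
branch-frame grasp mm (target 1.4,.6) [ 1.9  0.  34.6] F_b [-6.9  5.2 42.3] M_b [ 1.77  3.04 -0.1 ] axis err deg 0.09
wrist 3228 [-0.0018  0.0008 -0.0867 -0.0221] 0.00052
side 118 [ 0.0101 -0.0016 -0.0794 -0.7431] 0.00139
```

View pics/s11c.png

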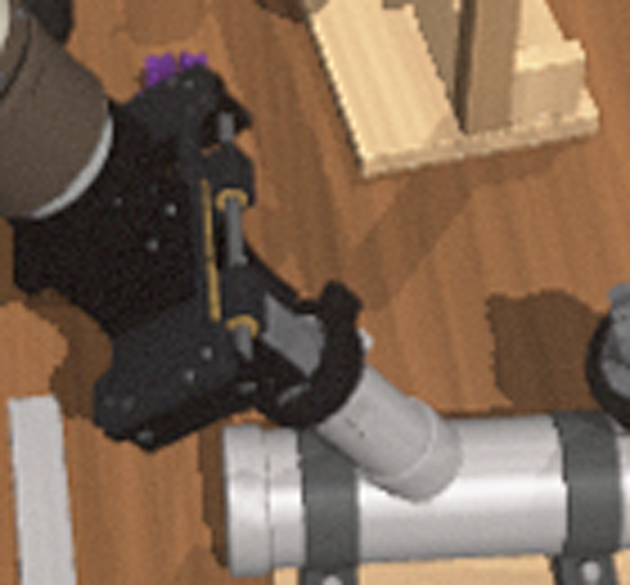

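View pics/wrist11.png

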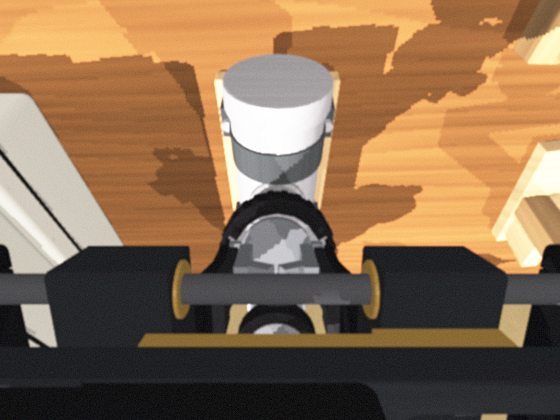

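{"name": "move_arm", "arguments": {"series": [[[0,0,0,0,0,0,0.2],[0,0,0,0,0,0,0.7],[0,0,0,0,0,0,0.7],[0,0,0,0,0,0,0.7],[0,0,0,-0.2,0,0.28,1],[0,0,0,-0.4,0.01,0.58,1],[0,0,0,-0.4,0.01,0.58,1],[0,0,0,0,0,0,1]]]}}

```text
time_s: 18.82
tcp_pos: [0.4167, -0.2254, 0.3445]
ee_rot: [[0.574, 0.035, 0.818], [-0.023, 0.999, -0.027], [-0.818, -0.003, 0.575]]
wrist_force: [0.3, 0.3, -0.5]
gripper_width: 0.98
```

```bash
python3 - <<'E'
from h import *
rel()
def capb(P):
    Q=(P-BO)@B0
    Q=Q[(Q[:,2]>.012)&(Q[:,2]<.055)&(np.hypot(Q[:,0],Q[:,1])<.03)]
    s=least_squares(lambda p:capres(p,Q),[0,0,0,0],loss='soft_l1',f_scale=.0015,x_scale=[.001,.001,.001,.05]); return len(Q),s.x.round(4),Q[:,2].max().round(4)
for c in ['wrist','side','top']:
    im,d,K,T=cap(c,c+'12.png'); X=cloud(d,K,T); print(c,capb(X[d>0]))
    Q=(X-BO)@B0
    m=(np.hypot(Q[...,0],Q[...,1])<.055)&(im.max(2)<60)&(d>0)&(Q[...,2]>-.03)&(Q[...,2]<.02)
    b=min((fitcol(X[m],p0=(*BO,a)) for a in (.6,.95,1.2)),key=lambda s:s.cost); print('collar',m.sum(),b.x.round(4))
    p=np.linalg.inv(T)@np.append(BO,1); u,v=int(K[0,0]*p[0]/p[2]+K[0,2]),int(K[1,1]*p[1]/p[2]+K[1,2])
    cv2.imwrite('pics/%s12c.png'%c,cv2.resize(im[max(v-50,0):v+50,u-60:u+60],None,fx=5,fy=5,interpolation=2)[:,:,::-1])
E
```

```text
branch-frame grasp mm (target 1.4,.6) [  3.3  -0.9 140.6] F_b [-0.1  0.4 -0.6] M_b [ 0.02  1.01 -0.03] axis err deg 0.11
wrist (924, array([-0.0017,  0.0001,  0.0022,  0.0025]), np.float64(0.0398))
collar 1701 [ 0.5248 -0.2269  0.1849  0.9653]
side (216, array([ 1.00e-04, -7.00e-04,  6.40e-03, -1.63e-01]), np.float64(0.0438))
collar 353 [ 0.5213 -0.2277  0.1866  0.9932]
top (213, array([-0.0009, -0.0013,  0.0041, -0.0104]), np.float64(0.0423))
collar 403 [ 0.5236 -0.2289  0.1864  0.9717]
```

View pics/wrist12c.png

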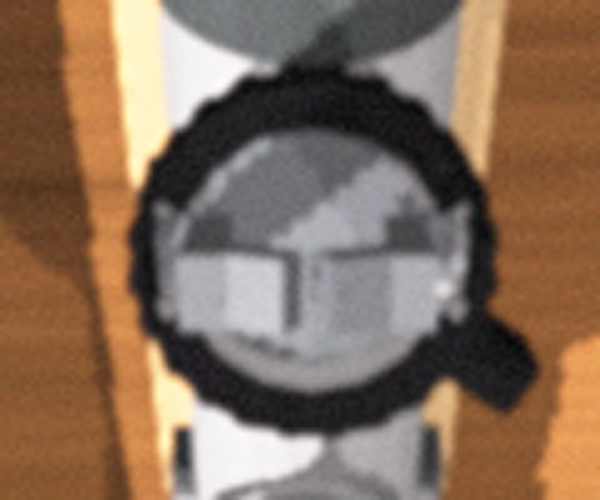

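View pics/side12c.png

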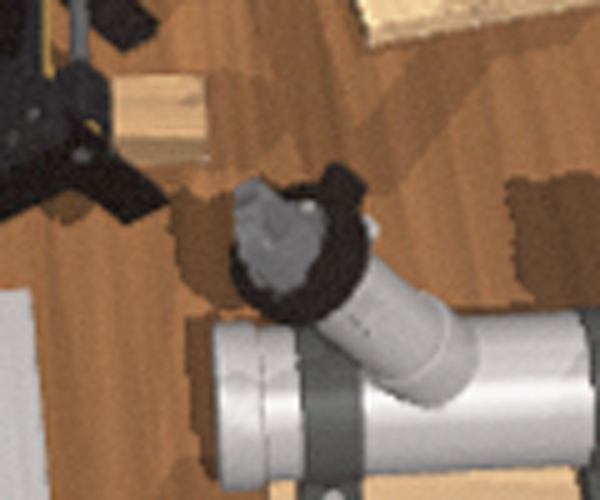

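```bash
python3 - <<'E'
from h import *
plan(*bgrasp(0.96,.06)); plan(*bgrasp(0.96,-.002))
E
```

```text
t 18.98 rows>= 5.63 rot [-3.92  0.1   5.63] shift [ 0.73 -0.02 -1.06] F [0.1 0.3 0.3] g 0.996 J [-12.  -6. -28. -10. -34. -73.]
 t 18.98 rows>= 5.63 rot [-3.92  0.1   5.63] shift [ 1.32 -0.04 -1.91] F [0.1 0.3 0.3] g 0.996 J [-12.  -6. -28. -10. -34. -73.]
```

{"name": "move_arm", "arguments": {"series": [[[-0.56,0.01,0.8,0,0,0,1],[-0.56,0.01,0.8,0,0,0,1],[-0.56,0.01,0.8,0,0,0,1],[-0.56,0.01,0.8,0,0,0,1],[-0.56,0.01,0.8,0.18,0,-0.26,1],[-0.56,0.01,0.8,0.18,0,-0.26,1],[-0.56,0.01,0.8,0.18,0,-0.26,1],[0,0,0,0.18,0,-0.26,1],[0,0,0,0,0,0,1]]]}}

```text
time_s: 20.1
tcp_pos: [0.4627, -0.2236, 0.2595]
ee_rot: [[0.554, -0.672, 0.492], [-0.023, 0.578, 0.816], [-0.832, -0.463, 0.304]]
wrist_force: [0.5, -0.6, -0.1]
gripper_width: 1.0
```

```bash
python3 - <<'E'
from h import *
plan(*bgrasp(0.96,-.002)); rel()
E
```

```text
t 20.1 rows>= 0.56 rot [ 0.11 -0.17 -0.14] shift [ 0.55 -0.06 -0.56] F [ 0.5 -0.6 -0.1] g 1.0 J [-10.   4. -31. -11. -22. -16.]
branch-frame grasp mm (target 1.4,.6) [-7.7  2.6 44.7] F_b [ 0.4 -0.5 -0.4] M_b [ 0.09  1.06 -0.02] axis err deg 1.35
```

{"name": "move_arm", "arguments": {"series": [[[0.11,-0.17,-0.14,0.1,-0.05,0.07,1],[0,0,0,0,0,0,1]]]}}

```text
time_s: 20.35
tcp_pos: [0.4693, -0.2268, 0.2638]
ee_rot: [[0.573, -0.649, 0.5], [-0.021, 0.599, 0.8], [-0.819, -0.47, 0.33]]
wrist_force: [-0.1, -0.2, 1.5]
gripper_width: 1.001
```

```bash
python3 - <<'E'
from h import *
plan(*bgrasp(0.96,-.002)); rel()
E
```

```text
t 20.35 rows>= 0.63 rot [-0.01  0.    0.  ] shift [ 0.44 -0.01 -0.63] F [-0.1 -0.2  1.5] g 1.001 J [-11.   4. -30. -13. -22. -15.]
branch-frame grasp mm (target 1.4,.6) [ 0.2 -0.3 44.3] F_b [ 0.8 -0.2  1.3] M_b [ 0.03  1.13 -0.04] axis err deg 0.03
```

{"name": "move_arm", "arguments": {"series": [[[0,0,0,0.22,0,-0.31,1],[0,0,0,0.22,-0.01,-0.31,1],[0,0,0,0,0,0,1]]]}}

```text
time_s: 20.72
tcp_pos: [0.4965, -0.2281, 0.2289]
ee_rot: [[0.578, -0.645, 0.5], [-0.023, 0.599, 0.8], [-0.815, -0.474, 0.332]]
wrist_force: [0.3, -0.4, 0.5]
gripper_width: 1.001
```

```bash
python3 - <<'E'
from h import *
plan(*bgrasp(0.96,-.002)); rel()
E
```

```text
t 20.73 rows>= 0.05 rot [0.   0.05 0.01] shift [-0.01  0.01 -0.05] F [ 0.3 -0.4  0.5] g 1.001 J [-11.   9. -29. -16. -17. -13.]
branch-frame grasp mm (target 1.4,.6) [ 2.5 -0.6  0.2] F_b [ 0.5 -0.4  0.3] M_b [ 0.09  1.17 -0.05] axis err deg 0.37
```

{"name": "move_arm", "arguments": {"series": [[[0,0.05,0.01,-0.02,0.01,-0.05,1],[0,0,0,0,0,0,0.5],[0,0,0,0,0,0,0],[0,0,0,0,0,0,0],[0,0,0,0,0,0,0],[0.46,-0.02,-0.66,0,0,0,0],[0.46,-0.02,-0.66,0,0,0,0],[0.46,-0.02,-0.66,0,0,0,0],[0.46,-0.02,-0.66,0,0,0,0]]]}}

```text
time_s: 21.85
tcp_pos: [0.4935, -0.2267, 0.2279]
ee_rot: [[0.573, -0.365, 0.734], [-0.022, 0.888, 0.46], [-0.819, -0.279, 0.501]]
wrist_force: [0.3, 1.0, -0.0]
gripper_width: 0.717
```

```bash
python3 - <<'E'
from h import *
plan(*bgrasp(-0.975,-.002)); rel()
E
```

```text
t 21.85 rows>= 8.7 rot [ 6.09 -0.23 -8.7 ] shift [ 0.04 -0.01 -0.04] F [ 0.3  1.  -0. ] g 0.717 J [-10.   9. -29. -16. -17. -39.]
branch-frame grasp mm (target 1.4,.6) [-0.5  0.7  1.1] F_b [ 0.2  1.  -0.2] M_b [0.48 1.27 0.48] axis err deg 0.04
```

{"name": "move_arm", "arguments": {"series": [[[0.46,-0.02,-0.66,0,0,0,0],[0.46,-0.02,-0.66,0,0,0,0],[0.46,-0.02,-0.66,0,0,0,0],[0.46,-0.02,-0.66,0,0,0,0],[0.46,-0.02,-0.66,0,0,0,0],[0.46,-0.02,-0.66,0,0,0,0],[0.46,-0.02,-0.66,0,0,0,0],[0.46,-0.02,-0.66,0,0,0,0],[0.46,-0.02,-0.66,0,0,0,0],[0.46,-0.02,-0.66,0,0,0,0]]]}}

```text
time_s: 23.1
tcp_pos: [0.4937, -0.2264, 0.228]
ee_rot: [[0.571, 0.508, 0.645], [-0.023, 0.795, -0.606], [-0.821, 0.331, 0.466]]
wrist_force: [-0.5, 0.5, -1.4]
gripper_width: 0.719
```

```bash
python3 - <<'E'
from h import *
plan(*bgrasp(-0.975,-.002)); rel()
E
```

```text
t 23.1 rows>= 2.08 rot [ 1.46 -0.08 -2.08] shift [ 0.03 -0.02 -0.04] F [-0.5  0.5 -1.4] g 0.719 J [ -10.    9.  -30.  -15.  -17. -104.]
branch-frame grasp mm (target 1.4,.6) [-0.4  0.9  1.1] F_b [-1.2  0.5 -0.9] M_b [0.49 1.04 0.52] axis err deg 0.19
```

{"name": "move_arm", "arguments": {"series": [[[0.46,-0.02,-0.66,0,0,0,0],[0.46,-0.02,-0.66,0,0,0,0],[0.46,-0.02,-0.66,0,0,0,0]]]}}

```text
time_s: 23.48
tcp_pos: [0.4937, -0.2264, 0.2281]
ee_rot: [[0.571, 0.694, 0.439], [-0.023, 0.549, -0.836], [-0.821, 0.467, 0.329]]
wrist_force: [-1.7, 0.6, -1.1]
gripper_width: 0.721
```

```bash
python3 - <<'E'
from h import *
plan(*bgrasp(-0.975,-.002)); rel()
E
```

```text
t 23.48 rows>= 0.08 rot [ 0.07 -0.02 -0.08] shift [ 0.03 -0.02 -0.04] F [-1.7  0.6 -1.1] g 0.721 J [ -10.    9.  -30.  -15.  -17. -124.]
branch-frame grasp mm (target 1.4,.6) [-0.3  1.   1.1] F_b [-2.   0.5  0.1] M_b [0.51 1.01 0.59] axis err deg 0.19
```

{"name": "move_arm", "arguments": {"series": [[[0.23,-0.01,-0.33,0,0,0,0],[0.23,-0.01,-0.33,0,0,0,0]]]}}

```text
time_s: 23.72
tcp_pos: [0.4942, -0.2273, 0.2284]
ee_rot: [[0.571, 0.736, 0.364], [-0.025, 0.459, -0.888], [-0.82, 0.498, 0.281]]
wrist_force: [0.4, -4.8, -2.9]
gripper_width: 0.719
```

```bash
python3 - <<'E'
from h import *
plan(*bgrasp(-0.975,-.002)); rel()
E
```

```text
t 23.73 rows>= 0.53 rot [-0.34 -0.    0.53] shift [ 0.03 -0.   -0.04] F [ 0.4 -4.8 -2.9] g 0.719 J [ -10.    9.  -30.  -15.  -17. -130.]
branch-frame grasp mm (target 1.4,.6) [0.3 0.1 1.1] F_b [-1.2 -4.8 -2.7] M_b [-1.61  1.13  1.47] axis err deg 0.26
```

{"name": "move_arm", "arguments": {"series": [[[0.26,-0.01,-0.38,0,0,0,0],[0,0,0,0,0,0,1],[0,0,0,0,0,0,1],[0,0,0,0,0,0,1],[0,0,0,-0.2,0.01,0.29,1],[0,0,0,-0.4,0.01,0.58,1],[0,0,0,-0.4,0.01,0.58,1],[0,0,0,0,0,0,1]]]}}

```text
time_s: 24.72
tcp_pos: [0.4338, -0.2264, 0.3187]
ee_rot: [[0.573, 0.755, 0.319], [-0.028, 0.407, -0.913], [-0.819, 0.514, 0.255]]
wrist_force: [-0.6, -0.8, -0.2]
gripper_width: 1.001
```

```bash
python3 - <<'E'
from h import *
rel()
for c in ['wrist','side','top']:
    im,d,K,T=cap(c,c+'13.png'); X=cloud(d,K,T)
    Q=(X-BO)@B0
    q=Q[(d>0)&(Q[...,2]>.012)&(Q[...,2]<.055)&(np.hypot(Q[...,0],Q[...,1])<.03)]
    s=least_squares(lambda p:capres(p,q),[0,0,0,0],loss='soft_l1',f_scale=.0015,x_scale=[.001,.001,.001,.05]); print(c,len(q),s.x.round(4),q[:,2].max().round(4))
    m=(np.hypot(Q[...,0],Q[...,1])<.055)&(im.max(2)<60)&(d>0)&(Q[...,2]>-.03)&(Q[...,2]<.02)
    b=min((fitcol(X[m],p0=(*BO,a)) for a in (-.6,-.95,-1.2)),key=lambda s:s.cost); print('collar',m.sum(),b.x.round(4),'joint',.975-b.x[3])
    p=np.linalg.inv(T)@np.append(BO,1); u,v=int(K[0,0]*p[0]/p[2]+K[0,2]),int(K[1,1]*p[1]/p[2]+K[1,2])
    cv2.imwrite('pics/%s13c.png'%c,cv2.resize(im[max(v-50,0):v+50,u-60:u+60],None,fx=5,fy=5,interpolation=2)[:,:,::-1])
E
```

```text
branch-frame grasp mm (target 1.4,.6) [  2.6  -1.3 109.7] F_b [-0.6 -0.9  0.1] M_b [-0.08  1.04  0.04] axis err deg 0.4
wrist 1132 [-0.0018 -0.0001  0.0024 -0.0008] 0.0399
collar 2105 [ 0.5232 -0.2276  0.1839 -0.9716] joint 1.9466460342003589
side 213 [-0.0025 -0.0002  0.006   0.001 ] 0.0436
collar 330 [ 0.5212 -0.2279  0.1864 -1.0336] joint 2.008552441427656
top 6 [ 0.0095  0.0015  0.0073 -0.0189] 0.0134
collar 210 [ 0.5238 -0.2292  0.1864 -0.9755] joint 1.950517178005727
```

View pics/wrist13c.png

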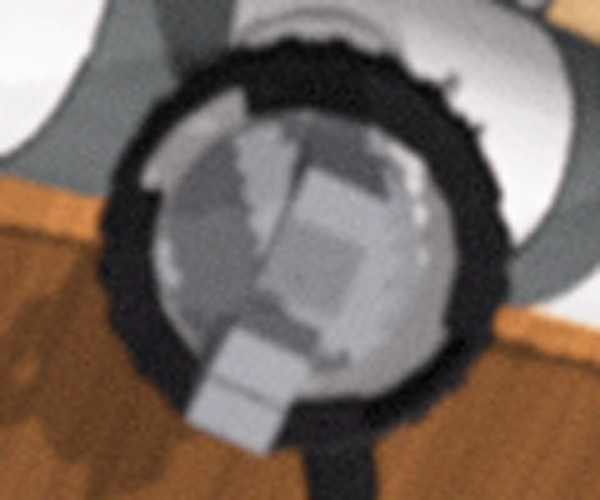

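View pics/top13.png

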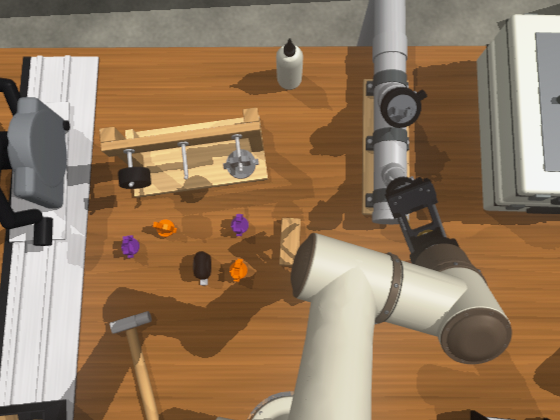

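```bash
python3 -c "
from h import *
print(r.finish_job())"
```

```text
the job is handed in; nothing more can be done
None
```

I blanked off the branch and handed the job in at about 25 s of the 67 s allowed. I turned the collar back to its open stop and took the small grey cap off the middle hook. I then seated it in the branch with its ears in the slots, turned the collar to its locked stop and backed the gripper clear.

**Collar:** the last fits gave 1.947 rad (wrist), 1.951 (top) and 2.009 (side). The side value is noisy and lies past the 1.95 stop. The turning moment rose to about 1.5 N m at the stop.

**Cap:** it was pushed home against about 42 N. Before locking, its top measured 40 to 44 mm above the rim in the three cameras (42 mm is nominal). After locking, the wrist and side cameras still agree with that. The fitted cap position was up to 6 mm off along the axis in the side view and 2 mm in the wrist view. I took the side value as noise, because the arch top and the contact height both agree with a seated cap. The top camera's last cap fit failed because the gripper hid the cap.

**Other things:** the big cap, sleeve, tape and offcut look unmoved in the last top picture. The arm hid the try square there, so I did not check it at the end; the gripper stayed well above it throughout.

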